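Clamp the pale neck block in the instrument maker's jig

TASK

Clamp the pale wooden block in the jig so that it can be carved. Slide the jaw fully open (a hidden catch may or may not be holding it, which only trying the jaw will tell; if it is held, turn the round black knob clockwise about 65 degrees and try again), lower the pale block gently, upright, onto the bed in the middle between the jaws without dropping it, then slide the jaw in until both jaws bear snugly on it. The dark block, the glue jar and the brush stay where they are.

Things in the scene. Friction and masses are not known exactly. Their poses are not given: they have to be found in the camera images.
- jig: Clamping jig fixed to the bench: plywood bed, top 18 mm above the bench, x -50..50, y -145..50 mm. Origin on the bench under nest. +y: from the sliding to the fixed jaw (closing way); x: along the jaws' faces, + to the knob side; z up. Dark wood jaws, 44 mm wide in x, 57 mm tall above the bed; fixed jaw fills y 17..43. The space between them is open at both x ends.
- nest (a point): Point on the bed's top surface where the centre of the clamped block's underside belongs: 17 mm from the fixed jaw's face, in the middle of the jaws' width. Same axes as the jig.
- jaw (a joint): Sliding jaw, m: 0 = gap between jaws 12 mm (starts between -0.004 and 0; inner stop -0.005); grows as it opens along the jig's -y; 0.038 = fully open, gap 50 mm. Snug on the 34 mm block it reads 0.022. About 3 N of friction; stays where left. Jaw plate 22 mm thick, then a low deck (16 mm above the bed) carrying the fin. Catch in: stops hard at about 0.002; a catch barely out may drag a little.
- fin (a point): Grip fin of the sliding jaw, moves with it: upright pale wood plate 20 mm thick along the jig's y (pinch it along y from above), 44 mm wide along x, top 78 mm above the bench. The point is in its middle, 18 mm below its top. 45 mm free between fin and jaw plate.
- knob_grip (a point): Round black catch knob, 36 mm in diameter, 28 mm tall, unmarked. Point: on its upright axis, 14 mm below its top, 67 mm above the bench. If the catch is in, 1.1 rad (0.9 to 1.2) clockwise from above withdraws it; if it is out already, the same turn usually throws it in. No stop within that turn; 0.05 N m. The catch acts only with the jaw near 0, never on closing on the block.
- catch (a point): Centre of the top of the grey catch cover under the knob: a block 83 (jig x) x 80 (jig y) mm, top 47 mm above the bench, beside the sliding jaw's deck; it hides the catch.
- pale_center (a point): Centre of the pale wooden block, loose, 56 (its x) x 34 (its y) x 45 (z, upright) mm, about 60 g, upright in one of the rack's two stalls. The 34 mm goes across the jaws (56 mm does not fit). With the jaw open there is no room for fingers between block and jaws, so in the jig it must be held by its 56 mm ends.
- dark_center (a point): Centre of the dark wooden block, the same size, in the other stall; must stay.
- rack: Plywood rack fixed to the bench, origin at centre of underside: base 138 (x) x 110 (y) x 10 mm; three upright dividers 6 mm thick, 48 mm tall above the base, 60 mm long in y, at x -66, 0, 66 mm. Each block stands between two, 2 mm from each, its 56 mm along the rack's x: its ends are covered, only its 34 mm sides (rack +y, -y) can be gripped there.
- jar_center (a point): Centre of an amber glue jar, 56 mm in diameter, 75 mm tall, standing on the bench; must stay.
- brush: Glue brush lying on the bench, handle along its x axis; must stay.
There are look-alikes about, which are no part of the job. Of the things shaped like the part that bears pale_center, the wooden one is meant.

How it is judged:
By the outcome, as a careful person would: the job done as asked, in the order asked, and still so for the second after the job is handed in, with the robot touching nothing.
It also fails if it takes over 72 s, if anything falls off the work surface, if the arm or the gripper's body presses on something with over 40 N, if the wrist force passes 120 N, or if a joint passes its speed limit or range.

ROBOT

A 6-joint arm with a two-finger parallel gripper is mounted at the origin on the work surface. World frame = base frame: x ahead of the robot, y to its left, z up, the work surface at z = 0. Lengths are in m, angles in rad, forces in N, time in s.
With the tool pointing down it reaches from about 0.35 to 0.975 m from the base axis. Payload 4.9 kg.
Tool frame: the origin (TCP) lies at the very end of the fingers, on their centre line; the grasp point (between the pads) lies behind it (manip.grip_depth is the z of the grasp point in the tool frame, in m); z points along the fingers, y is the direction in which the jaws open and shut (so a half turn about z gives the same grasp; the last joint's range is limited). The gripper opens to 85 mm and grips with 20 to 120 N. Pads are 22 mm wide; open, the fingers measure 114 mm over their backs; the gripper's body (76 mm by 85 mm) begins 54 mm behind the grasp point. The pads swing forward as they close: fully open they stand 13 mm farther back than shut.
Start: joints at [1.206, 0.053, 1.613, -0, 1.476, -0.119], TCP at [0.152, 0.606, 0.231] pointing down, gripper open.
Joint ranges: [-3.01, 3.01], [-1.01, 2.22], [0.06, 2.58], [-1.02, 4.17], [0.09, 2.62], [-3.14, 3.14]. Speed limits (rad/s): [2.57, 2.57, 3.14, 3.14, 3.14, 3.14].

INTERFACE

Orientations are given as a unit quaternion [w, x, y, z].
In Python, from plant import state, optics, manip, silhouettes, place_of gives the robot as it stands. The module is installed in compiled form; this text tells all that it offers.
- The arm moves only by the tool jog_arm, never from a script. Its argument "increments" is a list of rows, each an object with "slide": the shift along the tool's x, y, z in mm, a list of three; "rotation": the turn, a rotation vector about the tool's x, y, z in degrees, a list of three. A call has 1 to 20 rows; each row shifts and turns the commanded pose from where the row before left it, along the tool's axes as they then stand; what a row does not reach is not made up. A row lasts 1/12 s, in which the tool goes at most 41.7 mm and 7.16 degrees, less where a joint would pass 70% of its speed; a pose out of reach is approached as far as the arm can. A call with a gripper value outside its range is refused whole. "fingers" is the opening, from 0 (shut) to 1 (fully open), set as the call begins (left out, the last holds). The fingers move at their own pace and stop on an object; the grip force is fixed at half the most. Time passes only in rows, so rows that do not move let the fingers close. It gives the time, the measured TCP pose, the force and the opening at its end, in the units of the state.
- state(): the state, without advancing time (a new reading comes with each control period).
- optics.grab_frame(name): name is "scene" or "top" or "wrist"; returns a dict with "frame" (480x640x3 uint8, blue, green, red), "camera_matrix" (3x3 intrinsics, pixels), "R" (3x3) and "t" (3): a world point X has camera coordinates R X + t. Camera axes: x right, y down, z forward; pixel columns grow to the right and rows downward; lengths in m; the calibration is good to about 2 mm. A picture is of the moment at which its call begins. There is no depth.
- manip.job_done(): hands the job in, once; it reports no verdict.
Trained networks look in the newest picture that a camera, given by its name, has taken for a name from the list of things; names that differ only in an ending like _2 or _b are one class to them, and where a whole thing is asked for, a point or a joint stands for the part that bears it (a point fixed in the world has none). Each returns a list of dicts, best first, with "score" (0 to 1); they miss things now and then, are a little off and sometimes report something else, mostly with a low value. They report only what shows in the picture. A call takes as long as a camera call. They do not tell look-alikes from the thing itself.
- silhouettes(thing, camera): "mask" (480x640 bool, what is visible of it) and "bbox" ([left, top, right, bottom] in pixels, round what is visible of it).
- place_of(thing, camera): "uv" ([column, row] in pixels: a listed point, or the origin of a listed thing).
The state is a dict: "time": time; "joint_pos": joint angles; "joint_vel": joint speeds; "joint_efforts": joint torques, N m; "tool_pos": TCP position; "tool_rot": TCP orientation; "contact_force": force on the tool from outside, world axes, zero at the start; "ft_torque": the same for the moment, N m; "gripper_width": opening from 0.0 (shut) to 1.0 (fully open).
Only numpy, scipy, OpenCV 4.12 (cv2) and the standard library are available. Lean on these libraries where they do the work, as an engineer would, in place of code of your own. Each camera call takes 0.05 s, during which the arm holds its last target.

## Working session

There is one attempt and no reset: what is moved stays moved. The work goes in short steps, Python scripts to look and compute and a tool call to move; the robot and the scene stay as the last step left them, time stands still between calls to the robot, and variables do not carry over. Pictures are saved under pics/ and viewed, and the job is handed in when it is done.

Besides the shell and the picture viewer there is one more tool, called after "Request:" by a JSON object that holds its "op" and its "data". jog_arm: Moves the arm, as the interface text tells. Its arguments: {"type":"object","properties":{"increments":{"type":"array","items":{"type":"object","properties":{"slide":{"type":"array","items":{"type":"number"}},"rotation":{"type":"array","items":{"type":"number"}}}}},"fingers":{"type":"number"}},"required":["increments"]}

```bash
mkdir -p pics; ls
python3 - <<'E'
from plant import state, optics, manip, silhouettes, place_of
import cv2, numpy as np
s=state()
for k,v in s.items(): print(k,np.round(v,4))
print(manip.grip_depth, [a for a in dir(manip) if a[0]!='_'])
for c in ("scene","top","wrist"):
    f=optics.grab_frame(c); cv2.imwrite(f"pics/a_{c}.png",f["frame"]); np.savez(f"cal_{c}.npz",K=f["camera_matrix"],R=f["R"],t=f["t"])
    print(c,np.round(f["camera_matrix"],1).tolist(),np.round(f["R"],3).tolist(),np.round(f["t"],3).tolist())
    for th in ("nest","fin","knob_grip","catch","pale_center","dark_center","rack","jig","jar_center","brush"):
        print(c,th,[(np.round(d["uv"],1).tolist(),round(float(d["score"]),2)) for d in place_of(th,c)])
E
```

```text
pics
time 0.0
joint_pos [ 1.206   0.0533  1.6143  0.      1.476  -0.119 ]
joint_vel [ 0.0013 -0.0014 -0.0001  0.0004 -0.0009  0.0011]
joint_efforts [ 1.00000e-04 -3.93692e+01 -3.70174e+01 -0.00000e+00  7.00000e-03
  0.00000e+00]
tool_pos [0.1518 0.6056 0.2301]
tool_rot [-3.000e-04  1.226e-01  9.925e-01 -1.000e-03]
contact_force [ 0.5388 -0.1995  0.723 ]
ft_torque [-0.0005  0.0285  0.0292]
gripper_width 1.0013
-0.0187 ['IKError', 'grip_depth', 'job_done']
scene [[466.5, 0.0, 314.4], [0.0, 466.5, 237.4], [0.0, 0.0, 1.0]] [[-0.864, 0.503, -0.013], [0.401, 0.674, -0.621], [-0.304, -0.542, -0.784]] [0.481, -0.16, 1.157]
scene nest [([318.5, 243.9], 0.97)]
scene fin [([301.7, 212.1], 0.74)]
scene knob_grip [([265.1, 231.7], 0.62)]
scene catch [([273.1, 228.8], 0.62)]
scene pale_center [([344.6, 398.8], 0.79), ([394.9, 358.4], 0.78), ([412.9, 433.8], 0.56), ([299.4, 136.2], 0.43)]
scene dark_center [([429.7, 338.7], 0.94)]
scene rack [([408.7, 356.6], 0.73)]
scene jig [([275.9, 306.9], 0.75), ([326.7, 245.4], 0.61)]
scene jar_center [([272.3, 308.3], 0.98), ([400.3, 356.6], 0.2)]
scene brus
[... 270 characters left out ...]
([472.8, 312.6], 0.2)]
top catch [([348.4, 214.1], 0.89)]
top pale_center [([193.1, 199.1], 0.98), ([150.7, 226.4], 0.83), ([200.6, 248.8], 0.74), ([347.7, 209.7], 0.3)]
top dark_center [([195.2, 275.5], 0.89)]
top rack [([209.5, 263.2], 0.79)]
top jig [([325.6, 251.9], 0.57)]
top jar_center [([281.7, 191.3], 0.59), ([199.1, 250.5], 0.54)]
top brush [([471.8, 314.8], 0.69)]
wrist [[379.7, 0.0, 321.3], [0.0, 379.7, 236.1], [0.0, 0.0, 1.0]] [[0.242, 0.97, 0.0], [0.937, -0.234, 0.26], [0.252, -0.063, -0.966]] [-0.625, -0.033, 0.378]
wrist nest []
wrist fin []
wrist knob_grip []
wrist catch []
wrist pale_center []
wrist dark_center []
wrist rack []
wrist jig []
wrist jar_center []
wrist brush []
```

View pics/a_scene.png

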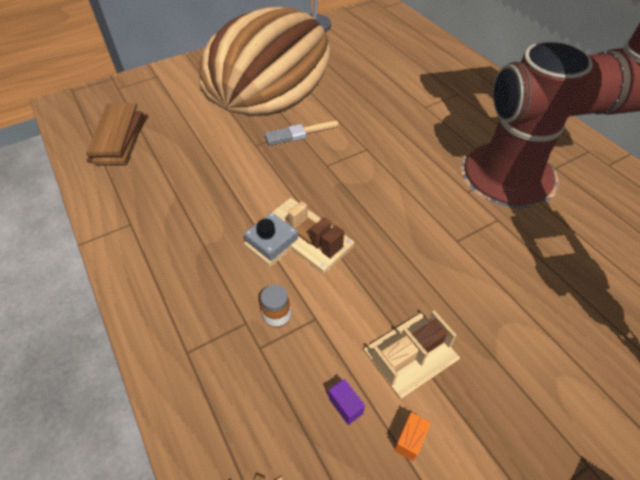

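View pics/a_top.png

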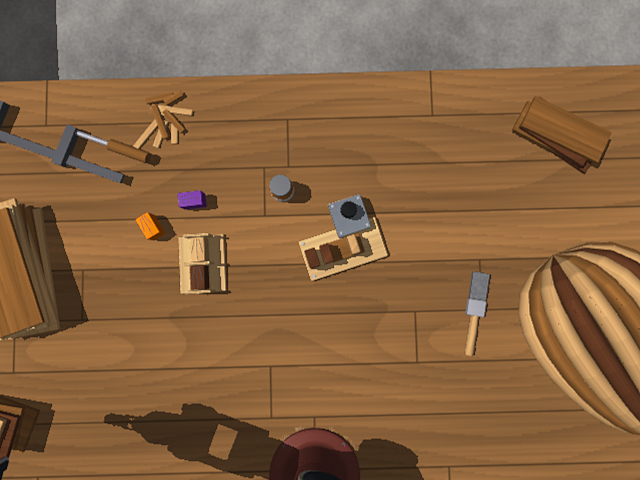

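View pics/a_wrist.png

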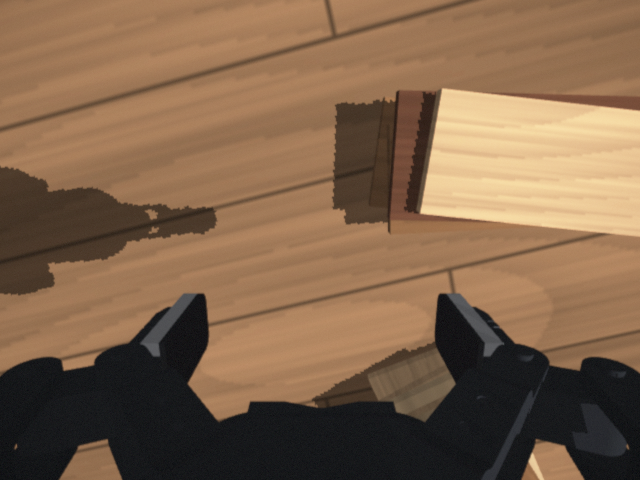

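```bash
cat > h.py <<'E'
import numpy as np, cv2
def cal(c):
    d=np.load(f"cal_{c}.npz"); return d["K"],d["R"],d["t"]
def proj(X,c,cl=None):
    K,R,t=cl or cal(c); X=np.atleast_2d(X); p=(X@R.T+t)@K.T; return p[:,:2]/p[:,2:]
def back(uv,z,c,cl=None):
    K,R,t=cl or cal(c); d=R.T@np.linalg.solve(K,[uv[0],uv[1],1]); o=-R.T@t
    return o+d*(z-o[2])/d[2]
E
python3 - <<'E'
from h import *
for n,uvS,uvT,z in [("nest",(318.5,243.9),None,.018),("fin",(301.7,212.1),(355.6,242.5),.060),("knob",(265.1,231.7),(347.7,211.3),.067),("catch",(273.1,228.8),(348.4,214.1),.047),("pale",(394.9,358.4),(193.1,248),.0325),("dark",(429.7,338.7),(195.2,275.5),.0325),("rack",(408.7,356.6),(209.5,263.2),0),("jar",(272.3,308.3),(281.7,191.3),.0375)]:
    print(n,np.round(back(uvS,z,"scene"),4), uvT and np.round(back(uvT,z,"top"),4))
t=cv2.imread("pics/a_top.png"); s=cv2.imread("pics/a_scene.png")
cv2.imwrite("pics/b1.png",cv2.resize(t[180:300,285:405],None,fx=5,fy=5,interpolation=cv2.INTER_CUBIC))
cv2.imwrite("pics/b2.png",cv2.resize(s[190:280,235:365],None,fx=6,fy=6,interpolation=cv2.INTER_CUBIC))
cv2.imwrite("pics/b3.png",cv2.resize(t[215:315,160:250],None,fx=6,fy=6,interpolation=cv2.INTER_CUBIC))
cv2.imwrite("pics/b4.png",cv2.resize(s[300:400,350:470],None,fx=6,fy=6,interpolation=cv2.INTER_CUBIC))
E
```

```text
nest [ 0.5246 -0.0376  0.018 ] None
fin [ 0.528  -0.1026  0.06  ] [ 0.5419 -0.1112  0.06  ]
knob [ 0.6221 -0.0888  0.067 ] [ 0.6144 -0.0947  0.067 ]
catch [ 0.5983 -0.1028  0.047 ] [ 0.6105 -0.0975  0.047 ]
pale [0.5438 0.2613 0.0325] [0.5406 0.2741 0.0325]
dark [0.4669 0.2627 0.0325] [0.4751 0.2693 0.0325]
rack [0.5079 0.2618 0.    ] [0.5044 0.2431 0.    ]
jar [0.6857 0.0634 0.0375] [0.6709 0.0599 0.0375]
```

View pics/b1.png

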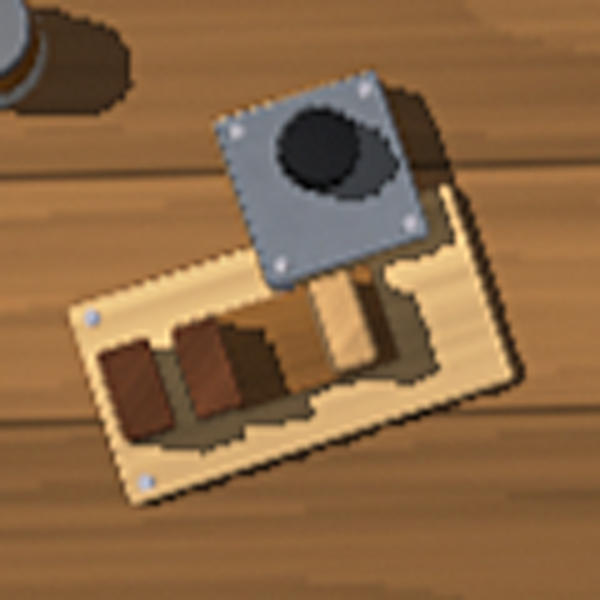

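View pics/b2.png

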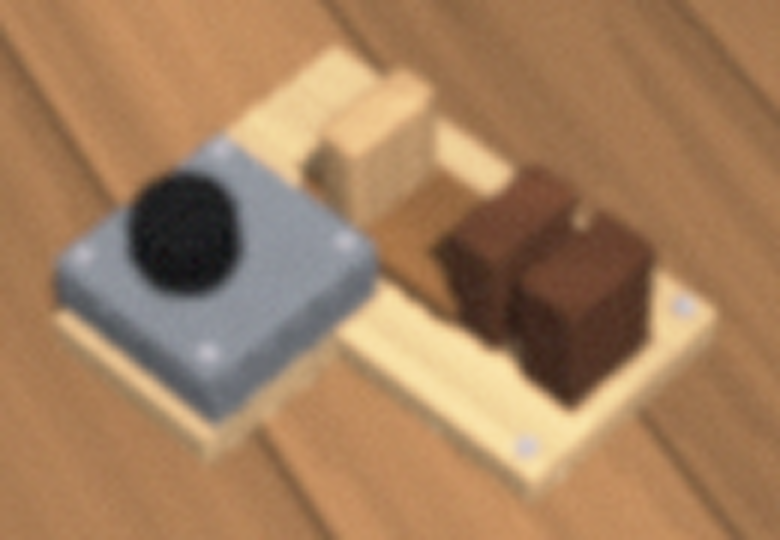

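View pics/b3.png

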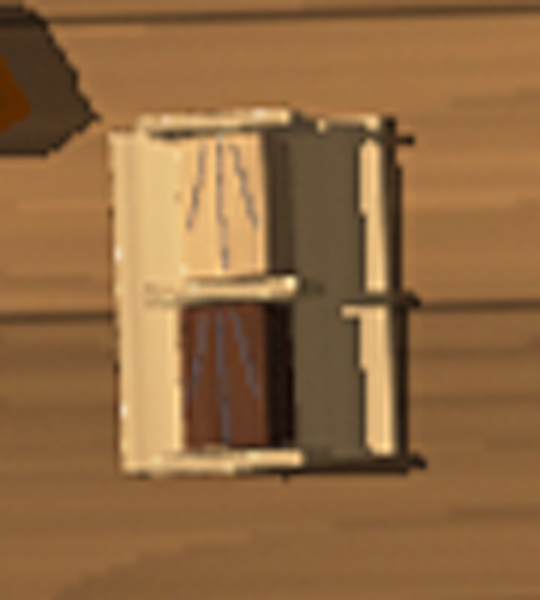

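View pics/b4.png

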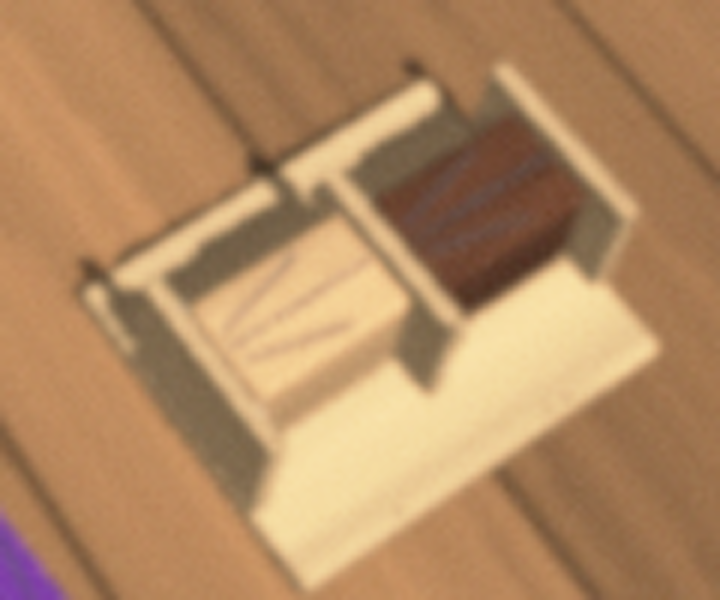

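```bash
cat >> h.py <<'E'
from scipy.optimize import least_squares
def Rz(a): return np.array([[np.cos(a),-np.sin(a),0],[np.sin(a),np.cos(a),0],[0,0,1]])
def place(P,q): return np.atleast_2d(P)@Rz(q[2]).T+np.array([q[0],q[1],0])
def fit(obs,q0):
    # obs: list of (cam or (K,R,t), localpoint, uv)
    def r(q): return np.concatenate([ (proj(place(p,q),c if isinstance(c,str) else None,None if isinstance(c,str) else c)[0]-uv) for c,p,uv in obs])
    s=least_squares(r,q0,loss="soft_l1"); return s.x,r(s.x).reshape(-1,2)
E
python3 - <<'E'
from h import *
def T(x,y): return np.array([(x+.5)/5-.5+285,(y+.5)/5-.5+180])
def S(x,y): return np.array([(x+.5)/6-.5+235,(y+.5)/6-.5+190])
m=1e-3
to=[("top",np.array([50,50,18])*m,T(68,305)),("top",np.array([-50,50,18])*m,T(135,503)),("top",np.array([-50,-145,18])*m,T(522,377)),("top",np.array([50,-145,18])*m,T(452,185)),
 ("top",np.array([22,43,75])*m,T(97,352)),("top",np.array([-22,43,75])*m,T(130,440)),("top",np.array([22,17,75])*m,T(150,338))]
so=[("scene",np.array([-50,50,18])*m,S(718,315)),("scene",np.array([50,50,18])*m,S(530,480)),("scene",np.array([-50,-145,18])*m,S(338,45)),
 ("scene",np.array([22,43,75])*m,S(572,335)),("scene",np.array([-22,43,75])*m,S(655,250)),("scene",np.array([22,17,75])*m,S(515,285))]
for o in (to,so,to+so):
    q,r=fit(o,[.525,-.04,.3]); print(np.round(q,4),np.degrees(q[2]).round(2)); print(r.round(1).tolist())
q,_=fit(to+so,[.525,-.04,.3]); 
np.save("jig0.npy",q)
# rack
def T(x,y): return np.array([(x+.5)/6-.5+160,(y+.5)/6-.5+215])
def S(x,y): return np.array([(x+.5)/6-.5+350,(y+.5)/6-.5+300])
# local x = away from robot (world x)
A=[("top",np.array([69,55,10])*m,T(110,132)),("top",np.array([-69,55,10])*m,T(125,472)),("top",np.array([-69,-55,10])*m,T(408,468)),("top",np.array([69,-55,10])*m,T(390,118)),
("top",np.array([66,30,58])*m,T(142,128)),("top",np.array([66,-30,58])*m,T(292,115)),("top",np.array([-66,-30,58])*m,T(302,457)),("top",np.array([0,-30,58])*m,T(298,285))]
B=[("scene",np.array([69,55,10])*m,S(305,588)),("scene",np.array([-69,55,10])*m,S(660,345)),("scene",np.array([66,-30,58])*m,S(150,282)),("scene",np.array([66,30,58])*m,S(272,448)),("scene",np.array([0,30,58])*m,S(458,325)),("scene",np.array([0,-30,58])*m,S(335,180)),("scene",np.array([-66,-30,58])*m,S(503,70)),("scene",np.array([-66,30,58])*m,S(630,213))]
for o in (A,B,A+B):
    q,r=fit(o,[.51,.26,.0]); print(np.round(q,4),np.degrees(q[2]).round(2)); print(r.round(1).tolist())
np.save("rack0.npy",q)
# pale/dark block top at z=.055
for n,x in(("pale",33),("dark",-33)):
  for cc in("top","scene"): print(n,cc,proj(place(np.array([x,0,55])*m,q),cc).round(1))
E
```

```text
[ 0.5184 -0.0395  0.2911] 16.68
[[0.5, 0.4], [-0.1, 0.3], [-0.6, 0.2], [0.1, -0.5], [0.2, -0.2], [-0.5, 0.5], [0.4, -0.9]]
[ 0.518  -0.0358  0.283 ] 16.21
[[0.1, 0.2], [-0.2, 0.8], [-0.1, 0.2], [-0.2, -1.6], [0.6, 0.0], [-0.2, -0.2]]
[ 0.5179 -0.0378  0.2865] 16.42
[[-0.1, 0.5], [-0.9, 0.4], [-1.3, 0.7], [-0.4, -0.1], [-0.5, -0.1], [-1.2, 0.7], [-0.3, -0.8], [-0.4, -0.5], [-0.5, 0.1], [-0.7, -0.2], [-0.6, -2.4], [0.1, -0.7], [-0.6, -0.9]]
[0.5034 0.2586 0.029 ] 1.66
[[0.7, 0.0], [-0.1, 0.2], [-1.8, -1.6], [-0.9, -0.1], [-0.3, -0.3], [0.4, 0.4], [0.7, 0.3], [0.4, 0.4]]
[0.5035 0.2604 0.0318] 1.82
[[-0.3, 0.3], [0.4, 0.4], [-0.2, -0.4], [1.0, 0.0], [0.4, 0.7], [-1.2, -1.8], [-0.9, -0.9], [0.5, 0.5]]
[0.5034 0.2598 0.03  ] 1.72
[[0.2, 0.1], [-0.6, 0.3], [-2.2, -1.6], [-1.4, -0.1], [-0.8, -0.3], [-0.1, 0.4], [0.2, 0.3], [-0.1, 0.4], [-0.6, -0.0], [0.2, 0.2], [-0.3, -0.8], [0.7, -0.3], [0.1, 0.4], [-1.4, -2.1], [-1.0, -1.1], [0.4, 0.3]]
pale top [[196.1 249.1]]
pale scene [[399.8 350.7]]
dark top [[197.  277.4]]
dark scene [[429.  332.2]]
```

```bash
cat >> h.py <<'E'
from scipy.spatial.transform import Rotation as Ro
def go(target,yawY,s=None):
    """prints rotation about tool z first, then slide in tool axes (mm)"""
    from plant import state
    s=s or state(); q=s["tool_rot"]; R=Ro.from_quat([q[1],q[2],q[3],q[0]]).as_matrix()
    ya=np.radians(yawY); y=np.array([np.cos(ya),np.sin(ya),0]); z=np.array([0,0,-1.]); Rd=np.c_[np.cross(y,z),y,z]
    rv=Ro.from_matrix(R.T@Rd).as_rotvec(degrees=True)
    d=np.array(target)-s["tool_pos"]
    print("t",round(float(s["time"]),2),"pos",np.round(s["tool_pos"],4),"yawY",np.degrees(np.arctan2(R[1,1],R[0,1])).round(2),"F",np.round(s["contact_force"],1),"w",round(float(s["gripper_width"]),3))
    print("rotvec",rv.round(2),"slide after rot",(Rd.T@d*1e3).round(1),"slide now",(R.T@d*1e3).round(1))
E
python3 - <<'E'
from h import *
K,R,t=cal("wrist"); C=-R.T@t; print(C, C-np.array([.1518,.6056,.2301]), R[2])
q=np.load("jig0.npy"); m=1e-3
fin=place(np.array([0,-70,60])*m,q)[0]; print("fin",fin)
go(fin+[0,0,.12],106.5)
E
```

```text
[0.08738864 0.62253987 0.37344397] [-0.06441136  0.01693987  0.14334397] [ 0.25231913 -0.06264268 -0.96561429]
fin [ 0.53771939 -0.1049919   0.06      ]
t 1.65 pos [0.1521 0.6062 0.2313] yawY 75.92 F [0.5 0.2 0. ] w 1.001
rotvec [  0.    -0.   -30.58] slide after rot [-167.8 -791.4   51.3] slide now [-547.1 -596.    51.3]
```

Request:
{"op": "jog_arm", "data": {"increments": [{"slide":[0,0,0],"rotation":[0,0,-6.1]},{"slide":[0,0,0],"rotation":[0,0,-6.1]},{"slide":[0,0,0],"rotation":[0,0,-6.1]},{"slide":[0,0,0],"rotation":[0,0,-6.1]},{"slide":[0,0,0],"rotation":[0,0,-6.1]},{"slide":[-8.4,-39,1]},{"slide":[-8.4,-39,1]},{"slide":[-8.4,-39,1]},{"slide":[-8.4,-39,1]},{"slide":[-8.4,-39,1]},{"slide":[-8.4,-39,1]},{"slide":[-8.4,-39,1]},{"slide":[-8.4,-39,1]},{"slide":[-8.4,-39,1]},{"slide":[-8.4,-39,1]},{"slide":[-8.4,-39,1]},{"slide":[-8.4,-39,1]},{"slide":[-8.4,-39,1]},{"slide":[-8.4,-39,1]},{"slide":[-8.4,-39,1]}], "fingers": 1}}

```text
invalid input
```

Request:
{"op": "jog_arm", "data": {"increments": [{"slide":[-8.4,-39,2]},{"slide":[-8.4,-39,2]},{"slide":[-8.4,-39,2]},{"slide":[-8.4,-39,2]},{"slide":[-3,-15,2]},{"slide":[0,0,0]}], "fingers": 0.6}}

```text
invalid input
```

```bash
cat >> h.py <<'E'
def shot(c,name):
    from plant import optics
    f=optics.grab_frame(c); cv2.imwrite(f"pics/{name}.png",f["frame"]); np.savez(f"cal_{name}.npz",K=f["camera_matrix"],R=f["R"],t=f["t"])
    return f
E
python3 - <<'E'
from h import *
q=np.load("jig0.npy"); m=1e-3
shot("wrist","c1")
fin=place(np.array([0,-70,60])*m,q)[0]
go(fin+[0,0,.12],106.5)
im=cv2.imread("pics/c1.png")
cl=cal("c1")
for p in [(50,50,18),(-50,50,18),(-50,-145,18),(50,-145,18),(22,43,75),(-22,43,75),(22,17,75),(-22,17,75),(22,-60,78),(22,-80,78),(-22,-60,78),(-22,-80,78)]:
    u=proj(place(np.array(p)*m,q),None,cl)[0]; cv2.circle(im,tuple(int(v) for v in u),4,(0,255,0),1)
cv2.imwrite("pics/c1o.png",im)
E
```

```text
t 1.7 pos [0.1521 0.6062 0.2313] yawY 75.92 F [-0.1 -0.3  0.5] w 0.997
rotvec [ -0.     0.   -30.58] slide after rot [-167.8 -791.4   51.3] slide now [-547.1 -596.    51.3]
```

View pics/c1o.png

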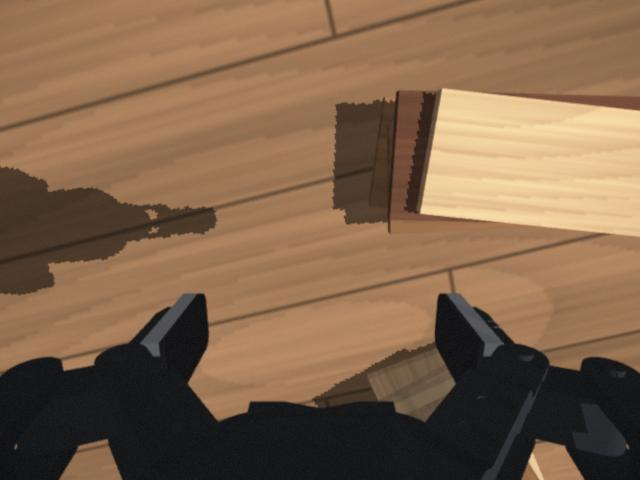

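Neither call went through: "invalid input", so the arm hasn't moved and the picture is the same as before. I suspect every row needs both keys.

Request:
{"op": "jog_arm", "data": {"increments": [{"slide":[0,0,0],"rotation":[0,0,-6.1]},{"slide":[0,0,0],"rotation":[0,0,-6.1]},{"slide":[0,0,0],"rotation":[0,0,-6.1]},{"slide":[0,0,0],"rotation":[0,0,-6.1]},{"slide":[0,0,0],"rotation":[0,0,-6.1]},{"slide":[-8.4,-39,1],"rotation":[0,0,0]},{"slide":[-8.4,-39,1],"rotation":[0,0,0]},{"slide":[-8.4,-39,1],"rotation":[0,0,0]},{"slide":[-8.4,-39,1],"rotation":[0,0,0]},{"slide":[-8.4,-39,1],"rotation":[0,0,0]},{"slide":[-8.4,-39,1],"rotation":[0,0,0]},{"slide":[-8.4,-39,1],"rotation":[0,0,0]},{"slide":[-8.4,-39,1],"rotation":[0,0,0]},{"slide":[-8.4,-39,1],"rotation":[0,0,0]},{"slide":[-8.4,-39,1],"rotation":[0,0,0]},{"slide":[-8.4,-39,1],"rotation":[0,0,0]},{"slide":[-8.4,-39,1],"rotation":[0,0,0]},{"slide":[-8.4,-39,1],"rotation":[0,0,0]},{"slide":[-8.4,-39,1],"rotation":[0,0,0]},{"slide":[-8.4,-39,1],"rotation":[0,0,0]}], "fingers": 1}}

```text
time: 3.37
tool_pos: [0.4389, 0.0787, 0.2167]
tool_rot: [0.001, -0.143, 0.99, -0.0]
contact_force: [0.1, 0.1, 0.1]
gripper_width: 0.996
```

Request:
{"op": "jog_arm", "data": {"increments": [{"slide":[-8.4,-39,2],"rotation":[0,0,0]},{"slide":[-8.4,-39,2],"rotation":[0,0,0]},{"slide":[-8.4,-39,2],"rotation":[0,0,0]},{"slide":[-8.4,-39,2],"rotation":[0,0,0]},{"slide":[-3,-15,2],"rotation":[0,0,0]},{"slide":[0,0,0],"rotation":[0,0,0]},{"slide":[0,0,0],"rotation":[0,0,0]}], "fingers": 0.6}}

```text
time: 3.95
tool_pos: [0.5215, -0.0731, 0.206]
tool_rot: [-0.001, -0.142, 0.99, 0.001]
contact_force: [-0.5, 0.1, -0.0]
gripper_width: 0.6
```

Run:
```python
from h import *
q=np.load("jig0.npy"); m=1e-3
shot("wrist","c1")
fin=place(np.array([0,-70,60])*m,q)[0]
go(fin+[0,0,.12],106.5)
im=cv2.imread("pics/c1.png")
cl=cal("c1")
for p in [(50,50,18),(-50,50,18),(-50,-145,18),(50,-145,18),(22,43,75),(-22,43,75),(22,17,75),(-22,17,75),(22,-60,78),(22,-80,78),(-22,-60,78),(-22,-80,78)]:
    u=proj(place(np.array(p)*m,q),None,cl)[0]; cv2.circle(im,tuple(int(v) for v in u),4,(0,255,0),1); print(p,u.round(1))
cv2.imwrite("pics/c1o.png",im)
```

```text
t 4.0 pos [ 0.5213 -0.0723  0.2061] yawY 106.42 F [-0.2 -0.3 -0.3] w 0.601
rotvec [ 0.06 -0.03 -0.08] slide after rot [ -6.5 -36.   26.1] slide now [ -6.5 -36.   26.1]
(50, 50, 18) [412.  271.9]
(-50, 50, 18) [419.2 161.9]
(-50, -145, 18) [191.2 161.9]
(50, -145, 18) [200.8 272. ]
(22, 43, 75) [422.5 263.5]
(-22, 43, 75) [426.6 206.4]
(22, 17, 75) [388.3 263.5]
(-22, 17, 75) [391.  206.4]
(22, -60, 78) [286.6 264.9]
(22, -80, 78) [260.  264.9]
(-22, -60, 78) [285.1 207.2]
(-22, -80, 78) [257.4 207.2]
```

View pics/c1o.png

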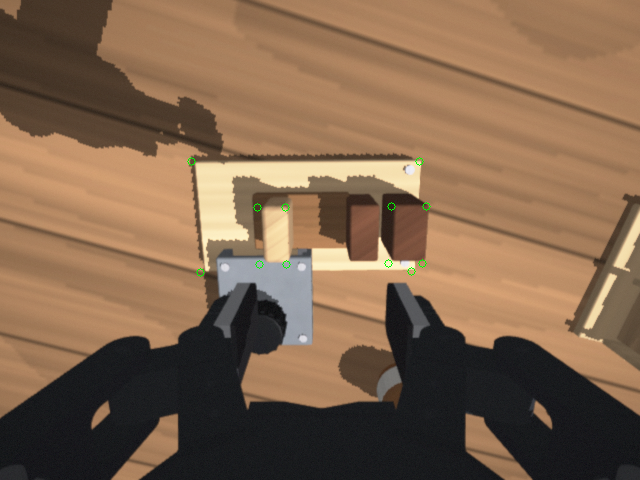

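Run:
```python
import cv2
im=cv2.imread("pics/c1o.png"); cv2.imwrite("pics/c1z.png",cv2.resize(im[150:290,180:440],None,fx=3,fy=3,interpolation=cv2.INTER_CUBIC))
```

```text
(no output)
```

View pics/c1z.png

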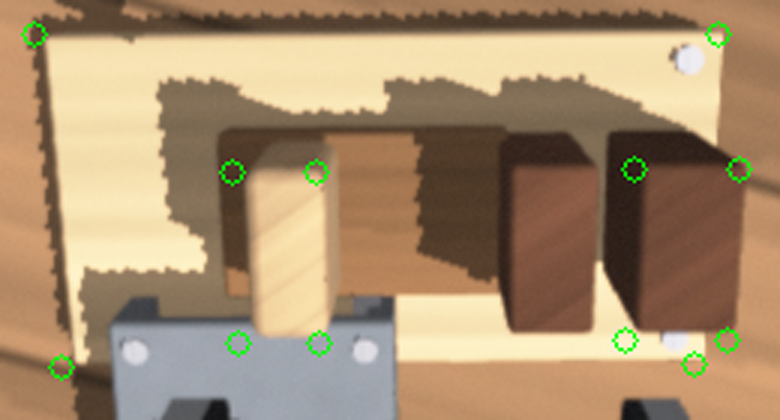

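Run:
```python
from h import *
cl=cal("c1"); m=1e-3
def W(x,y): return np.array([(x+.5)/3-.5+180,(y+.5)/3-.5+150])
o=[(cl,np.array(p)*m,W(*w)) for p,w in [((-50,-145,18),(46,38)),((-50,50,18),(722,33)),((50,-145,18),(77,364)),((50,50,18),(705,358)),((-22,43,75),(743,168)),((22,43,75),(735,330)),((-22,17,75),(641,168)),((22,17,75),(648,330))]]
q,r=fit(o,np.load("jig0.npy")); print(q.round(4),np.degrees(q[2])); print(r.round(1).tolist())
np.save("jig1.npy",q)
for w in [(248,170),(325,170),(258,335),(328,333)]:
    X=back(W(*w),.078,None,cl); L=Rz(-q[2])@(X-[q[0],q[1],0]); print("fin local",L.round(4))
for w in [(512,165),(598,165),(512,330),(593,330)]:
    X=back(W(*w),.075,None,cl); L=Rz(-q[2])@(X-[q[0],q[1],0]); print("jaw local",L.round(4))
from plant import place_of
for th,z in (("knob_grip",.067),("catch",.047)):
  for d in place_of(th,"wrist")[:2]: print(th,d["uv"],d["score"], back(d["uv"],z,None,cl), Rz(-q[2])@(back(d["uv"],z,None,cl)-[q[0],q[1],0]))
```

```text
[ 0.5161 -0.0363  0.2967] 16.997460925092742
[[-2.1, -0.2], [0.7, -1.0], [-1.8, 1.2], [0.2, 1.0], [1.9, -1.7], [0.9, 1.6], [0.2, -1.3], [-4.4, 2.0]]
fin local [-0.0221 -0.0782  0.078 ]
fin local [-0.0219 -0.0597  0.078 ]
fin local [ 0.0197 -0.0778  0.078 ]
fin local [ 0.0194 -0.0603  0.078 ]
jaw local [-0.0221 -0.0145  0.075 ]
jaw local [-0.0219  0.0064  0.075 ]
jaw local [ 0.0201 -0.0141  0.075 ]
jaw local [0.0203 0.0064 0.075 ]
knob_grip [261.0, 325.1] 0.75 [ 0.61616261 -0.09564683  0.067     ] [ 0.07834789 -0.08600491  0.067     ]
catch [263.7, 301.6] 0.59 [ 0.60508418 -0.09914416  0.047     ] [ 0.06673103 -0.08611092  0.047     ]
```

Run:
```python
from h import *
q=np.array([.5172,-.0370,np.radians(16.7)]); np.save("jig.npy",q)
go(place([0,-.0695,.045],q)[0],106.7)
```

```text
t 4.1 pos [ 0.5213 -0.0717  0.2064] yawY 106.51 F [0.4 0.2 1. ] w 0.601
rotvec [ 0.02  0.01 -0.19] slide after rot [ -6.1 -35.1 161.4] slide now [ -6.2 -35.2 161.4]
```

Request:
{"op": "jog_arm", "data": {"increments": [{"slide":[-6.1,-35.1,15],"rotation":[0,0,-0.2]},{"slide":[0,0,35],"rotation":[0,0,0]},{"slide":[0,0,35],"rotation":[0,0,0]},{"slide":[0,0,35],"rotation":[0,0,0]},{"slide":[0,0,20],"rotation":[0,0,0]},{"slide":[0,0,12],"rotation":[0,0,0]},{"slide":[0,0,9],"rotation":[0,0,0]},{"slide":[0,0,0],"rotation":[0,0,0]},{"slide":[0,0,0],"rotation":[0,0,0]}]}}

```text
time: 4.85
tool_pos: [0.5383, -0.1047, 0.0465]
tool_rot: [0.001, -0.145, 0.989, -0.0]
contact_force: [1.4, 0.7, 0.5]
gripper_width: 0.604
```

Request:
{"op": "jog_arm", "data": {"increments": [{"slide":[0,0,0],"rotation":[0,0,0]},{"slide":[0,0,0],"rotation":[0,0,0]},{"slide":[0,0,0],"rotation":[0,0,0]},{"slide":[0,0,0],"rotation":[0,0,0]},{"slide":[0,0,0],"rotation":[0,0,0]},{"slide":[0,0,0],"rotation":[0,0,0]}], "fingers": 0}}

```text
time: 5.35
tool_pos: [0.5387, -0.1052, 0.0472]
tool_rot: [0.001, -0.144, 0.99, -0.0]
contact_force: [-1.6, 2.0, 6.9]
gripper_width: 0.224
```

Request:
{"op": "jog_arm", "data": {"increments": [{"slide":[0,-2,0],"rotation":[0,0,0]},{"slide":[0,-2,0],"rotation":[0,0,0]},{"slide":[0,-2,0],"rotation":[0,0,0]},{"slide":[0,0,0],"rotation":[0,0,0]}]}}

```text
time: 5.68
tool_pos: [0.5394, -0.1074, 0.0472]
tool_rot: [0.0, -0.145, 0.989, 0.004]
contact_force: [-7.2, 16.0, 12.5]
gripper_width: 0.224
```

Request:
{"op": "jog_arm", "data": {"increments": [{"slide":[0,-2,0],"rotation":[0,0,0]},{"slide":[0,-1,0],"rotation":[0,0,0]},{"slide":[0,0,0],"rotation":[0,0,0]},{"slide":[0,0,0],"rotation":[0,0,0]}]}}

```text
time: 6.02
tool_pos: [0.5395, -0.1077, 0.0471]
tool_rot: [-0.001, -0.145, 0.989, 0.006]
contact_force: [-8.2, 24.2, 16.6]
gripper_width: 0.227
```

Request:
{"op": "jog_arm", "data": {"increments": [{"slide":[0,5,0],"rotation":[0,0,0]},{"slide":[0,4,0],"rotation":[0,0,0]},{"slide":[0,0,0],"rotation":[0,0,0]},{"slide":[0,0,0],"rotation":[0,0,0]}]}}

```text
time: 6.35
tool_pos: [0.5386, -0.1047, 0.0472]
tool_rot: [0.001, -0.145, 0.989, 0.0]
contact_force: [-1.1, 2.2, 6.3]
gripper_width: 0.226
```

Request:
{"op": "jog_arm", "data": {"increments": [{"slide":[0,0,0],"rotation":[0,0,0]},{"slide":[0,0,0],"rotation":[0,0,0]},{"slide":[0,0,0],"rotation":[0,0,0]},{"slide":[0,0,0],"rotation":[0,0,0]},{"slide":[0,0,-20],"rotation":[0,0,0]},{"slide":[0,0,-30],"rotation":[0,0,0]},{"slide":[0,0,-30],"rotation":[0,0,0]},{"slide":[-20,0,-30],"rotation":[0,0,0]},{"slide":[-20,-5,-30],"rotation":[0,0,0]},{"slide":[-20,-5,-15],"rotation":[0,0,0]},{"slide":[-18,-6,0],"rotation":[0,0,0]},{"slide":[0,0,0],"rotation":[0,0,0]},{"slide":[0,0,0],"rotation":[0,0,0]}], "fingers": 0.6}}

```text
time: 7.43
tool_pos: [0.6169, -0.098, 0.1998]
tool_rot: [-0.001, -0.145, 0.989, 0.0]
contact_force: [0.4, -0.5, 0.1]
gripper_width: 0.604
```

Run:
```python
from h import *
q=np.load("jig.npy"); m=1e-3
shot("wrist","c2"); cl=cal("c2")
im=cv2.imread("pics/c2.png")
from plant import place_of
for th,z in (("knob_grip",.067),("catch",.047),("fin",.060)):
  for d in place_of(th,"wrist")[:2]: print(th,d["uv"],d["score"], back(d["uv"],z,None,cl), Rz(-q[2])@(back(d["uv"],z,None,cl)-[q[0],q[1],0]))
K=[.0783,-.086]
for z in (.053,.081):
  P=[[K[0]+.018*np.cos(a),K[1]+.018*np.sin(a),z] for a in np.linspace(0,6.28,40)]
  for u in proj(place(P,q),None,cl): cv2.circle(im,tuple(int(v) for v in u.round()),1,(0,255,0),-1)
cv2.imwrite("pics/c2o.png",im)
go(place([*K,.2],q)[0],106.7)
```

```text
knob_grip [323.1, 224.1] 0.83 [ 0.61462701 -0.09642572  0.067     ] [ 0.07624118 -0.08491597  0.067     ]
catch [325.0, 207.7] 0.6 [ 0.60595125 -0.09735658  0.047     ] [ 0.06766385 -0.0833145   0.047     ]
fin [345.4, 118.6] 0.88 [ 0.53800652 -0.10292864  0.06      ] [ 0.00098367 -0.06912691  0.06      ]
t 7.63 pos [ 0.6156 -0.0979  0.1992] yawY 106.6 F [-1.  -0.6  0.3] w 0.596
rotvec [ 0.06 -0.11 -0.1 ] slide after rot [-1.5  0.6 -0.8] slide now [-1.5  0.6 -0.8]
```

View pics/c2o.png

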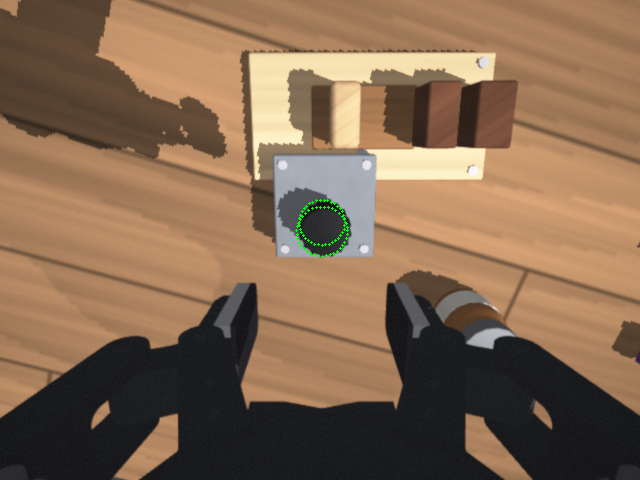

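Run:
```python
from h import *
q=np.load("jig.npy")
go(place([.0770,-.0855,.0525],q)[0],106.7)
```

```text
t 7.63 pos [ 0.6156 -0.0979  0.1992] yawY 106.6 F [-1.  -0.6  0.3] w 0.596
rotvec [ 0.06 -0.11 -0.1 ] slide after rot [ -0.2   1.1 146.7] slide now [ -0.5   1.  146.7]
```

Request:
{"op": "jog_arm", "data": {"increments": [{"slide":[0,1,35],"rotation":[0,0,0]},{"slide":[0,0,35],"rotation":[0,0,0]},{"slide":[0,0,35],"rotation":[0,0,0]},{"slide":[0,0,22],"rotation":[0,0,0]},{"slide":[0,0,12],"rotation":[0,0,0]},{"slide":[0,0,7],"rotation":[0,0,0]},{"slide":[0,0,0],"rotation":[0,0,0]},{"slide":[0,0,0],"rotation":[0,0,0]}]}}

```text
time: 8.3
tool_pos: [0.6173, -0.0973, 0.0557]
tool_rot: [0.001, -0.144, 0.99, -0.0]
contact_force: [1.0, 0.3, 0.9]
gripper_width: 0.601
```

Request:
{"op": "jog_arm", "data": {"increments": [{"slide":[0,0,0],"rotation":[0,0,0]},{"slide":[0,0,0],"rotation":[0,0,0]},{"slide":[0,0,0],"rotation":[0,0,0]},{"slide":[0,0,0],"rotation":[0,0,0]},{"slide":[0,0,0],"rotation":[0,0,0]}], "fingers": 0}}

```text
time: 8.72
tool_pos: [0.6175, -0.0955, 0.0575]
tool_rot: [0.001, -0.145, 0.99, 0.001]
contact_force: [-4.5, 6.3, 6.9]
gripper_width: 0.402
```

Request:
{"op": "jog_arm", "data": {"increments": [{"slide":[0,1,0],"rotation":[0,0,0]},{"slide":[0,0,0],"rotation":[0,0,6.5]},{"slide":[0,0,0],"rotation":[0,0,6.5]},{"slide":[0,0,0],"rotation":[0,0,6.5]},{"slide":[0,0,0],"rotation":[0,0,6.5]},{"slide":[0,0,0],"rotation":[0,0,6.5]},{"slide":[0,0,0],"rotation":[0,0,6.5]},{"slide":[0,0,0],"rotation":[0,0,6.5]},{"slide":[0,0,0],"rotation":[0,0,6.5]},{"slide":[0,0,0],"rotation":[0,0,6.5]},{"slide":[0,0,0],"rotation":[0,0,6.5]},{"slide":[0,0,0],"rotation":[0,0,0]},{"slide":[0,0,0],"rotation":[0,0,0]}]}}

```text
time: 9.8
tool_pos: [0.6177, -0.0948, 0.0575]
tool_rot: [0.001, 0.41, 0.912, 0.002]
contact_force: [-1.2, 5.8, 5.3]
gripper_width: 0.405
```

Run:
```python
from h import *
q=np.load("jig.npy")
go(place([.0770,-.0855,.0525],q)[0],106.7)
```

```text
t 9.8 pos [ 0.6177 -0.0948  0.0575] yawY 41.61 F [-1.2  5.8  5.3] w 0.405
rotvec [  0.17   0.15 -65.09] slide after rot [ 2.7 -1.3  5. ] slide now [-0. -3.  5.]
```

Request:
{"op": "jog_arm", "data": {"increments": [{"slide":[0,0,0],"rotation":[0,0,0]},{"slide":[0,0,0],"rotation":[0,0,0]},{"slide":[0,0,0],"rotation":[0,0,0]},{"slide":[0,0,-25],"rotation":[0,0,0]},{"slide":[0,0,-25],"rotation":[0,0,0]},{"slide":[0,0,-10],"rotation":[0,0,-6.5]},{"slide":[0,0,0],"rotation":[0,0,-6.5]},{"slide":[0,0,0],"rotation":[0,0,-6.5]},{"slide":[0,0,0],"rotation":[0,0,-6.5]},{"slide":[0,0,0],"rotation":[0,0,-6.5]},{"slide":[0,0,0],"rotation":[0,0,-6.5]},{"slide":[0,0,0],"rotation":[0,0,-6.5]},{"slide":[0,0,0],"rotation":[0,0,-6.5]},{"slide":[0,0,0],"rotation":[0,0,-6.5]},{"slide":[0,0,0],"rotation":[0,0,-6.5]},{"slide":[26,5,0],"rotation":[0,0,0]},{"slide":[26,5,0],"rotation":[0,0,0]},{"slide":[26,5,0],"rotation":[0,0,0]},{"slide":[0,0,0],"rotation":[0,0,0]}], "fingers": 0.6}}

```text
time: 11.38
tool_pos: [0.5332, -0.104, 0.113]
tool_rot: [-0.002, -0.144, 0.99, 0.0]
contact_force: [1.2, -0.3, -0.9]
gripper_width: 0.604
```

Run:
```python
from h import *
q=np.load("jig.npy")
go(place([0,-.0695,.046],q)[0],106.7)
```

```text
t 11.38 pos [ 0.5332 -0.104   0.113 ] yawY 106.55 F [ 1.2 -0.3 -0.9] w 0.604
rotvec [ 0.09 -0.21 -0.15] slide after rot [-3.9 -0.7 67. ] slide now [-4.2 -0.8 67. ]
```

Request:
{"op": "jog_arm", "data": {"increments": [{"slide":[-4,-1,30],"rotation":[0,0,0]},{"slide":[0,0,20],"rotation":[0,0,0]},{"slide":[0,0,11],"rotation":[0,0,0]},{"slide":[0,0,6],"rotation":[0,0,0]},{"slide":[0,0,0],"rotation":[0,0,0]},{"slide":[0,0,0],"rotation":[0,0,0]}]}}

```text
time: 11.88
tool_pos: [0.542, -0.104, 0.0479]
tool_rot: [0.0, -0.145, 0.989, -0.0]
contact_force: [0.4, 0.4, 0.5]
gripper_width: 0.597
```

Request:
{"op": "jog_arm", "data": {"increments": [{"slide":[0,0,0],"rotation":[0,0,0]},{"slide":[0,0,0],"rotation":[0,0,0]},{"slide":[0,0,0],"rotation":[0,0,0]},{"slide":[0,0,0],"rotation":[0,0,0]},{"slide":[0,0,0],"rotation":[0,0,0]}], "fingers": 0}}

```text
time: 12.3
tool_pos: [0.5423, -0.1041, 0.0488]
tool_rot: [0.001, -0.145, 0.989, -0.0]
contact_force: [-0.1, 0.3, 6.5]
gripper_width: 0.227
```

Request:
{"op": "jog_arm", "data": {"increments": [{"slide":[0,-2,0],"rotation":[0,0,0]},{"slide":[0,-2,0],"rotation":[0,0,0]},{"slide":[0,-2,0],"rotation":[0,0,0]},{"slide":[0,-2,0],"rotation":[0,0,0]},{"slide":[0,0,0],"rotation":[0,0,0]}]}}

```text
time: 12.72
tool_pos: [0.5446, -0.1117, 0.0488]
tool_rot: [0.001, -0.145, 0.99, -0.0]
contact_force: [-1.9, 1.4, 6.1]
gripper_width: 0.225
```

Request:
{"op": "jog_arm", "data": {"increments": [{"slide":[0,-5,0],"rotation":[0,0,0]},{"slide":[0,-6,0],"rotation":[0,0,0]},{"slide":[0,-6,0],"rotation":[0,0,0]},{"slide":[0,-6,0],"rotation":[0,0,0]},{"slide":[0,-4,0],"rotation":[0,0,0]},{"slide":[0,-3,0],"rotation":[0,0,0]},{"slide":[0,-2,0],"rotation":[0,0,0]},{"slide":[0,-2,0],"rotation":[0,0,0]},{"slide":[0,0,0],"rotation":[0,0,0]}]}}

```text
time: 13.47
tool_pos: [0.5534, -0.141, 0.0487]
tool_rot: [-0.0, -0.145, 0.989, 0.003]
contact_force: [-5.4, 13.3, 11.5]
gripper_width: 0.224
```

Request:
{"op": "jog_arm", "data": {"increments": [{"slide":[0,-2,0],"rotation":[0,0,0]},{"slide":[0,-1,0],"rotation":[0,0,0]},{"slide":[0,0,0],"rotation":[0,0,0]}]}}

```text
time: 13.72
tool_pos: [0.5534, -0.1411, 0.0486]
tool_rot: [-0.001, -0.145, 0.989, 0.006]
contact_force: [-9.5, 23.3, 17.0]
gripper_width: 0.226
```

Request:
{"op": "jog_arm", "data": {"increments": [{"slide":[0,4,0],"rotation":[0,0,0]},{"slide":[0,0,0],"rotation":[0,0,0]}]}}

```text
time: 13.88
tool_pos: [0.5534, -0.1409, 0.0487]
tool_rot: [0.0, -0.145, 0.989, 0.001]
contact_force: [-2.3, 7.7, 9.5]
gripper_width: 0.221
```

Request:
{"op": "jog_arm", "data": {"increments": [{"slide":[0,0,0],"rotation":[0,0,0]},{"slide":[0,0,0],"rotation":[0,0,0]},{"slide":[0,0,0],"rotation":[0,0,0]},{"slide":[0,0,-25],"rotation":[0,0,0]},{"slide":[0,0,-40],"rotation":[0,0,0]},{"slide":[0,0,-40],"rotation":[0,0,0]},{"slide":[0,0,-40],"rotation":[0,0,0]},{"slide":[0,0,-10],"rotation":[0,0,5]},{"slide":[0,0,0],"rotation":[0,0,5]},{"slide":[0,0,0],"rotation":[0,0,5]}], "fingers": 0.6}}

```text
time: 14.72
tool_pos: [0.5539, -0.1439, 0.2043]
tool_rot: [0.002, -0.012, 1.0, -0.001]
contact_force: [-0.5, 0.6, -1.0]
gripper_width: 0.598
```

Run:
```python
from h import *
r=np.load("rack0.npy"); print(r)
shot("top","d_top")
im=cv2.imread("pics/d_top.png"); cv2.imwrite("pics/d_topz.png",cv2.resize(im[180:300,285:405],None,fx=5,fy=5,interpolation=cv2.INTER_CUBIC))
go(place([.033,0,.2],r)[0],90+np.degrees(r[2]))
```

```text
[0.50342652 0.2597931  0.03000141]
t 14.77 pos [ 0.5533 -0.1437  0.203 ] yawY 91.18 F [ 0.3 -0.1 -0.9] w 0.601
rotvec [-0.05  0.07 -0.54] slide after rot [  4.7 404.8   3. ] slide now [  8.5 404.7   2.7]
```

View pics/d_topz.png

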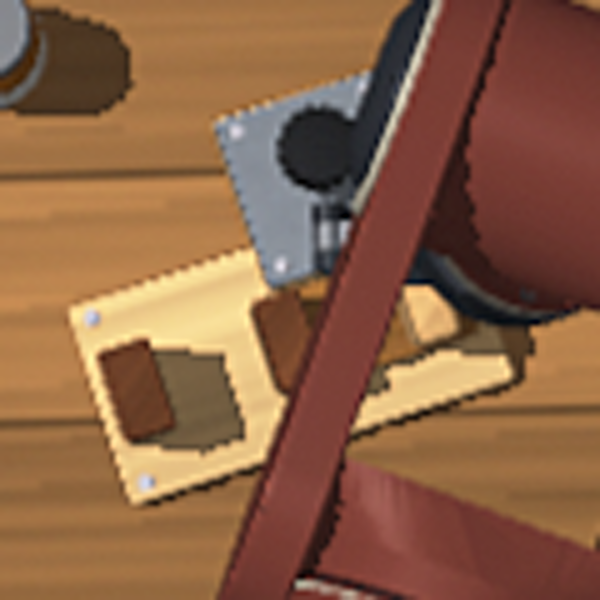

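Request:
{"op": "jog_arm", "data": {"increments": [{"slide":[0.5,40,0.3],"rotation":[0,0,-0.5]},{"slide":[0.5,40,0.3],"rotation":[0,0,0]},{"slide":[0.5,40,0.3],"rotation":[0,0,0]},{"slide":[0.5,40,0.3],"rotation":[0,0,0]},{"slide":[0.5,40,0.3],"rotation":[0,0,0]},{"slide":[0.5,40,0.3],"rotation":[0,0,0]},{"slide":[0.5,40,0.3],"rotation":[0,0,0]},{"slide":[0.5,40,0.3],"rotation":[0,0,0]},{"slide":[0.5,40,0.3],"rotation":[0,0,0]},{"slide":[0.5,40,0.3],"rotation":[0,0,0]},{"slide":[0,5,0],"rotation":[0,0,0]},{"slide":[0,0,0],"rotation":[0,0,0]}], "fingers": 0.75}}

```text
time: 15.77
tool_pos: [0.5328, 0.2633, 0.1984]
tool_rot: [-0.001, -0.021, 1.0, -0.0]
contact_force: [-0.4, -0.5, -0.1]
gripper_width: 0.746
```

Run:
```python
from h import *
r=np.load("rack0.npy"); m=1e-3
shot("wrist","e1"); cl=cal("e1")
im=cv2.imread("pics/e1.png")
for p in [(69,55,10),(-69,55,10),(-69,-55,10),(69,-55,10),(66,30,58),(66,-30,58),(0,30,58),(0,-30,58),(-66,30,58),(-66,-30,58),(33+28,17,55),(33-28,17,55),(33+28,-17,55),(33-28,-17,55)]:
    u=proj(place(np.array(p)*m,r),None,cl)[0]; cv2.circle(im,tuple(int(v) for v in u),4,(0,255,0),1)
cv2.imwrite("pics/e1o.png",im)
go(place([.033,0,.2],r)[0],90+np.degrees(r[2]))
```

```text
t 15.82 pos [0.5331 0.2617 0.1985] yawY 92.27 F [-0.1 -0.5 -0.3] w 0.751
rotvec [-0.06 -0.06  0.55] slide after rot [-3.3 -1.  -1.5] slide now [-3.3 -1.1 -1.5]
```

View pics/e1o.png

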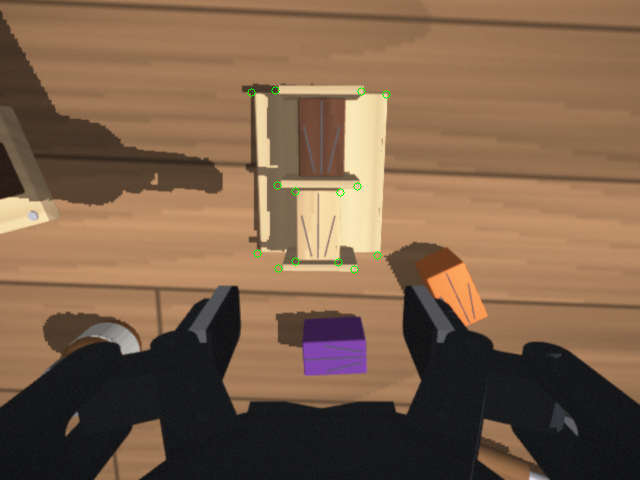

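Request:
{"op": "jog_arm", "data": {"increments": [{"slide":[-3.3,-1,20],"rotation":[0,0,0.5]},{"slide":[0,0,38],"rotation":[0,0,0]},{"slide":[0,0,38],"rotation":[0,0,0]},{"slide":[0,0,38],"rotation":[0,0,0]},{"slide":[0,0,20],"rotation":[0,0,0]},{"slide":[0,0,12],"rotation":[0,0,0]},{"slide":[0,0,9],"rotation":[0,0,0]},{"slide":[0,0,0],"rotation":[0,0,0]},{"slide":[0,0,0],"rotation":[0,0,0]}]}}

```text
time: 16.57
tool_pos: [0.5379, 0.2602, 0.0255]
tool_rot: [0.001, -0.014, 1.0, 0.0]
contact_force: [-0.2, -1.1, 0.9]
gripper_width: 0.754
```

Run:
```python
from h import *
r=np.load("rack0.npy")
go(place([.033,0,.021],r)[0],90+np.degrees(r[2]))
```

```text
t 16.57 pos [0.5379 0.2602 0.0255] yawY 91.58 F [-0.2 -1.1  0.9] w 0.754
rotvec [ 0.02  0.1  -0.14] slide after rot [1.5 0.6 4.5] slide now [1.5 0.6 4.5]
```

Request:
{"op": "jog_arm", "data": {"increments": [{"slide":[1,0.5,3],"rotation":[0,0,0]},{"slide":[0,0,0],"rotation":[0,0,0]}]}}

```text
time: 16.73
tool_pos: [0.5369, 0.2614, 0.0229]
tool_rot: [0.001, -0.014, 1.0, 0.0]
contact_force: [-0.8, 0.6, -0.1]
gripper_width: 0.75
```

Request:
{"op": "jog_arm", "data": {"increments": [{"slide":[0,0,0],"rotation":[0,0,0]},{"slide":[0,0,0],"rotation":[0,0,0]},{"slide":[0,0,0],"rotation":[0,0,0]},{"slide":[0,0,0],"rotation":[0,0,0]},{"slide":[0,0,0],"rotation":[0,0,0]},{"slide":[0,0,0],"rotation":[0,0,0]}], "fingers": 0}}

```text
time: 17.23
tool_pos: [0.5365, 0.2614, 0.0223]
tool_rot: [0.001, -0.014, 1.0, 0.0]
contact_force: [0.5, 1.0, 4.4]
gripper_width: 0.392
```

Request:
{"op": "jog_arm", "data": {"increments": [{"slide":[0,0,-5],"rotation":[0,0,0]},{"slide":[0,0,-10],"rotation":[0,0,0]},{"slide":[0,0,-25],"rotation":[0,0,0]},{"slide":[0,0,-35],"rotation":[0,0,0]},{"slide":[0,0,-25],"rotation":[0,0,0]},{"slide":[0,0,0],"rotation":[0,0,0]}]}}

```text
time: 17.73
tool_pos: [0.5395, 0.2623, 0.1289]
tool_rot: [0.005, -0.014, 1.0, 0.002]
contact_force: [1.3, 0.6, 0.3]
gripper_width: 0.389
```

Run:
```python
from h import *
r=np.load("rack0.npy")
shot("wrist","f1"); shot("scene","f2")
go([.42,.10,.12],90+np.degrees(r[2]))
```

```text
t 17.83 pos [0.5365 0.2612 0.1231] yawY 91.62 F [-0.4 -0.  -1.6] w 0.389
rotvec [ 0.05  0.15 -0.1 ] slide after rot [ 121.2 -157.7    3.1] slide now [ 121.  -157.9    2.6]
```

View pics/f1.png

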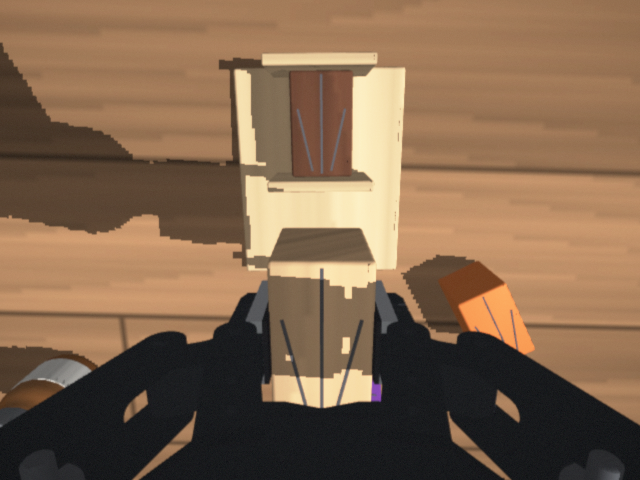

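View pics/f2.png

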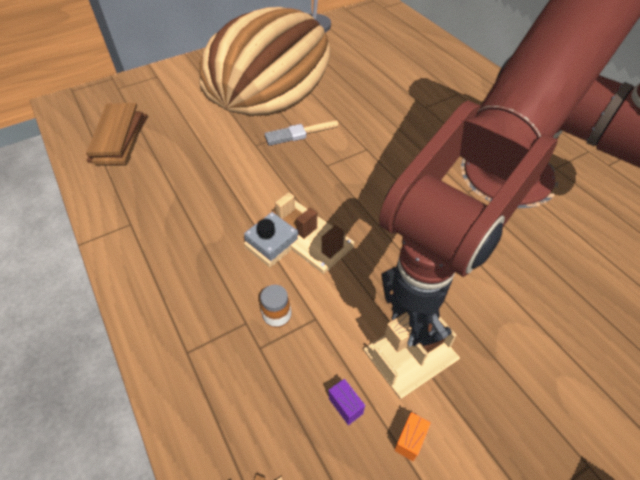

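Request:
{"op": "jog_arm", "data": {"increments": [{"slide":[12.7,-36.2,5],"rotation":[0,0,0]},{"slide":[12.7,-36.2,5],"rotation":[0,0,0]},{"slide":[12.7,-36.2,10],"rotation":[0,0,0]},{"slide":[12.7,-36.2,20],"rotation":[0,0,0]},{"slide":[0,0,25],"rotation":[0,0,0]},{"slide":[0,0,20],"rotation":[0,0,0]},{"slide":[0,0,12],"rotation":[0,0,0]},{"slide":[0,0,5],"rotation":[0,0,0]},{"slide":[0,0,0],"rotation":[0,0,0]},{"slide":[0,0,0],"rotation":[0,0,0]}]}}

```text
time: 18.67
tool_pos: [0.4896, 0.1166, 0.0201]
tool_rot: [-0.0, -0.014, 1.0, -0.0]
contact_force: [-0.9, 0.1, -0.4]
gripper_width: 0.39
```

Request:
{"op": "jog_arm", "data": {"increments": [{"slide":[0,0,3],"rotation":[0,0,0]},{"slide":[0,0,3],"rotation":[0,0,0]},{"slide":[0,0,1],"rotation":[0,0,0]},{"slide":[0,0,0],"rotation":[0,0,0]}]}}

```text
time: 19.0
tool_pos: [0.4896, 0.1164, 0.0132]
tool_rot: [0.0, -0.014, 1.0, -0.0]
contact_force: [-1.1, -0.7, 0.0]
gripper_width: 0.388
```

Request:
{"op": "jog_arm", "data": {"increments": [{"slide":[0,0,1],"rotation":[0,0,0]},{"slide":[0,0,1],"rotation":[0,0,0]},{"slide":[0,0,0],"rotation":[0,0,0]}]}}

```text
time: 19.25
tool_pos: [0.4899, 0.1163, 0.0123]
tool_rot: [0.0, -0.014, 1.0, 0.0]
contact_force: [-3.2, -0.3, 6.0]
gripper_width: 0.384
```

Request:
{"op": "jog_arm", "data": {"increments": [{"slide":[0,0,0],"rotation":[0,0,0]},{"slide":[0,0,0],"rotation":[0,0,0]},{"slide":[0,0,0],"rotation":[0,0,0]},{"slide":[0,0,-20],"rotation":[0,0,0]},{"slide":[0,0,-35],"rotation":[0,0,0]},{"slide":[0,0,-25],"rotation":[0,0,6]},{"slide":[0,0,0],"rotation":[0,0,7]},{"slide":[0,0,0],"rotation":[0,0,7]},{"slide":[0,0,0],"rotation":[0,0,7]},{"slide":[0,0,0],"rotation":[0,0,7]},{"slide":[0,0,0],"rotation":[0,0,7]},{"slide":[0,0,0],"rotation":[0,0,7]},{"slide":[0,0,0],"rotation":[0,0,7]},{"slide":[0,0,0],"rotation":[0,0,7]},{"slide":[0,0,0],"rotation":[0,0,7]},{"slide":[0,0,0],"rotation":[0,0,7]},{"slide":[0,0,0],"rotation":[0,0,7]},{"slide":[0,0,0],"rotation":[0,0,7]},{"slide":[0,0,0],"rotation":[0,0,0]}], "fingers": 0.7}}

```text
time: 20.83
tool_pos: [0.4894, 0.1162, 0.0908]
tool_rot: [-0.0, 0.698, 0.716, -0.0]
contact_force: [0.2, -0.2, -0.4]
gripper_width: 0.701
```

Run:
```python
from h import *
shot("wrist","g1"); cl=cal("g1")
im=cv2.imread("pics/g1.png")
b=np.array([.4897,.1165,np.radians(1.6)])
for p in [(28,17,45),(-28,17,45),(28,-17,45),(-28,-17,45)]:
    u=proj(place(np.array(p)*1e-3,b),None,cl)[0]; cv2.circle(im,tuple(int(v) for v in u),4,(0,255,0),1)
cv2.imwrite("pics/g1o.png",im)
go([.4897,.1165,.016],1.6)
```

```text
t 20.88 pos [0.4894 0.1162 0.0909] yawY 1.76 F [-0.3 -0.2 -0.5] w 0.701
rotvec [-0.01  0.    0.16] slide after rot [ 0.3  0.3 74.9] slide now [ 0.3  0.3 74.9]
```

View pics/g1o.png

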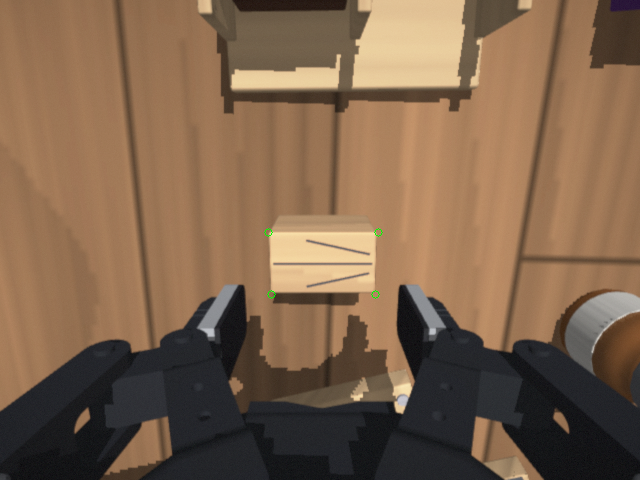

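Request:
{"op": "jog_arm", "data": {"increments": [{"slide":[0.3,0.3,0],"rotation":[0,0,0]},{"slide":[0,0,5],"rotation":[0,0,0]},{"slide":[0,0,25],"rotation":[0,0,0]},{"slide":[0,0,25],"rotation":[0,0,0]},{"slide":[0,0,15],"rotation":[0,0,0]},{"slide":[0,0,8],"rotation":[0,0,0]},{"slide":[0,0,0],"rotation":[0,0,0]},{"slide":[0,0,0],"rotation":[0,0,0]}], "fingers": 0.9}}

```text
time: 21.55
tool_pos: [0.4898, 0.1165, 0.0131]
tool_rot: [-0.0, 0.697, 0.717, -0.0]
contact_force: [0.4, 0.1, -0.0]
gripper_width: 0.898
```

Request:
{"op": "jog_arm", "data": {"increments": [{"slide":[0,0,0],"rotation":[0,0,0]},{"slide":[0,0,0],"rotation":[0,0,0]},{"slide":[0,0,0],"rotation":[0,0,0]},{"slide":[0,0,0],"rotation":[0,0,0]},{"slide":[0,0,0],"rotation":[0,0,0]}], "fingers": 0}}

```text
time: 21.97
tool_pos: [0.4914, 0.1167, 0.0148]
tool_rot: [0.001, 0.697, 0.717, 0.001]
contact_force: [0.5, 0.1, 6.9]
gripper_width: 0.643
```

Request:
{"op": "jog_arm", "data": {"increments": [{"slide":[0,0,-5],"rotation":[0,0,0]},{"slide":[0,0,-20],"rotation":[0,0,0]},{"slide":[0,0,-35],"rotation":[0,0,0]},{"slide":[0,0,-35],"rotation":[0,0,-5]},{"slide":[0,0,-20],"rotation":[0,0,-5]},{"slide":[0,0,0],"rotation":[0,0,-5]},{"slide":[0,0,0],"rotation":[0,0,0]}]}}

```text
time: 22.55
tool_pos: [0.4907, 0.1166, 0.1301]
tool_rot: [0.001, 0.597, 0.802, 0.001]
contact_force: [0.1, 0.2, -1.8]
gripper_width: 0.647
```

Run:
```python
from h import *
q=np.load("jig.npy")
go(place([0,0,.13],q)[0],16.7)
```

```text
t 22.55 pos [0.4907 0.1166 0.1301] yawY 16.7 F [ 0.1  0.2 -1.8] w 0.647
rotvec [ 0.2   0.04 -0.  ] slide after rot [-1.548e+02 -1.870e+01  1.000e-01] slide now [-154.8  -18.7    0.2]
```

Request:
{"op": "jog_arm", "data": {"increments": [{"slide":[-32.5,-3.7,0],"rotation":[0,0,0]},{"slide":[-32.5,-3.7,0],"rotation":[0,0,0]},{"slide":[-32.5,-3.7,0],"rotation":[0,0,0]},{"slide":[-32.5,-3.7,0],"rotation":[0,0,0]},{"slide":[-32.5,-3.7,0],"rotation":[0,0,0]},{"slide":[0,0,0],"rotation":[0,0,0]},{"slide":[0,0,0],"rotation":[0,0,0]}]}}

```text
time: 23.13
tool_pos: [0.5175, -0.0455, 0.1265]
tool_rot: [-0.002, 0.599, 0.8, -0.001]
contact_force: [0.2, 0.4, 0.3]
gripper_width: 0.644
```

Run:
```python
from h import *
q=np.load("jig.npy")
shot("wrist","k1"); shot("top","k2"); shot("scene","k3")
go(place([0,-.008,.13],q)[0],16.7)
im=cv2.imread("pics/k3.png"); cv2.imwrite("pics/k3z.png",cv2.resize(im[150:290,225:375],None,fx=5,fy=5,interpolation=cv2.INTER_CUBIC)[:600])
```

```text
t 23.28 pos [ 0.5176 -0.0435  0.127 ] yawY 16.62 F [ 0.  -0.2 -2. ] w 0.643
rotvec [-0.1  -0.08 -0.08] slide after rot [-1.7  1.4 -3. ] slide now [-1.7  1.4 -3. ]
```

View pics/k1.png

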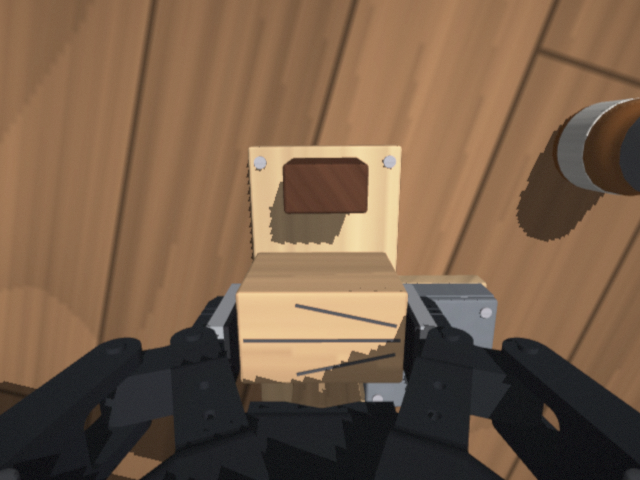

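View pics/k3z.png

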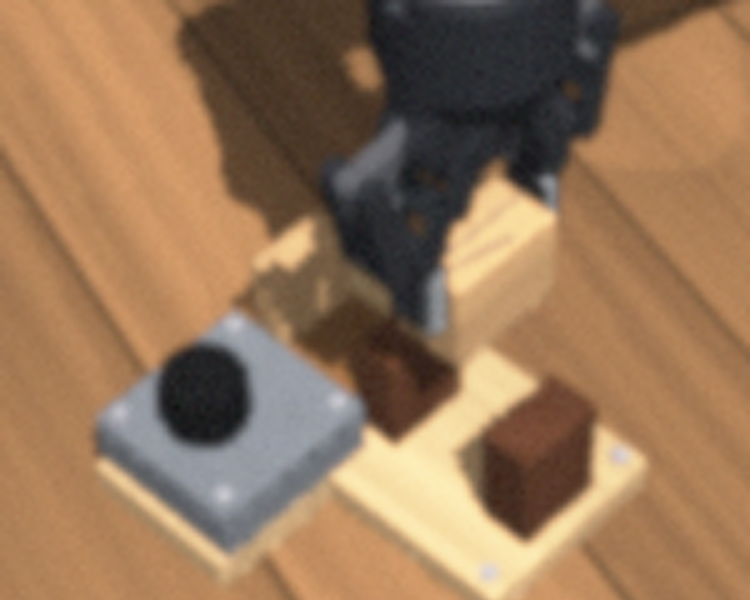

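Run:
```python
from h import *
cl=cal("k1"); m=1e-3
for f in ("jig0","jig1","jig"):
    q=np.load(f+".npy"); print(f,[ (p,proj(place(np.array(p)*m,q),None,cl)[0].round(1).tolist()) for p in [(-50,50,18),(50,50,18),(-22,17,75),(22,17,75),(-22,43,75),(22,43,75)]])
im=cv2.imread("pics/k1.png"); cv2.imwrite("pics/k1z.png",cv2.resize(im[130:270,230:420],None,fx=4,fy=4,interpolation=cv2.INTER_CUBIC))
```

```text
jig0 [((-50, 50, 18), [249.2, 148.9]), ((50, 50, 18), [404.5, 148.8]), ((-22, 17, 75), [285.6, 217.7]), ((22, 17, 75), [370.0, 217.7]), ((-22, 43, 75), [284.4, 167.2]), ((22, 43, 75), [371.7, 167.2])]
jig1 [((-50, 50, 18), [246.3, 146.5]), ((50, 50, 18), [401.8, 144.8]), ((-22, 17, 75), [282.7, 214.3]), ((22, 17, 75), [367.3, 213.5]), ((-22, 43, 75), [280.8, 163.6]), ((22, 43, 75), [368.4, 162.7])]
jig [((-50, 50, 18), [248.1, 147.6]), ((50, 50, 18), [403.5, 146.8]), ((-22, 17, 75), [284.5, 216.0]), ((22, 17, 75), [369.0, 215.6]), ((-22, 43, 75), [283.0, 165.4]), ((22, 43, 75), [370.4, 164.9])]
```

View pics/k1z.png

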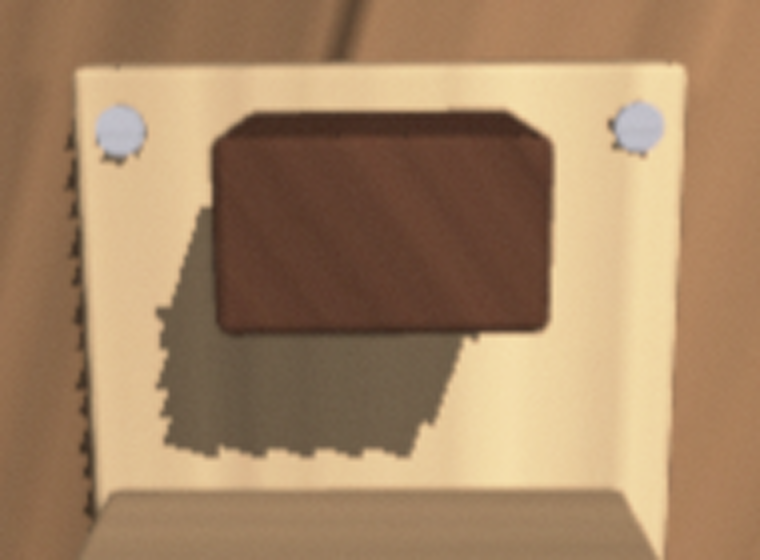

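Request:
{"op": "jog_arm", "data": {"increments": [{"slide":[-1,0.7,5],"rotation":[0,0,0]},{"slide":[0,0,15],"rotation":[0,0,0]},{"slide":[0,0,15],"rotation":[0,0,0]},{"slide":[0,0,15],"rotation":[0,0,0]},{"slide":[0,0,15],"rotation":[0,0,0]},{"slide":[0,0,10],"rotation":[0,0,0]},{"slide":[0,0,7],"rotation":[0,0,0]},{"slide":[0,0,4],"rotation":[0,0,0]},{"slide":[0,0,0],"rotation":[0,0,0]},{"slide":[0,0,0],"rotation":[0,0,0]}]}}

```text
time: 24.12
tool_pos: [0.5198, -0.0452, 0.0424]
tool_rot: [0.0, 0.597, 0.802, 0.0]
contact_force: [1.0, -0.3, -1.4]
gripper_width: 0.648
```

Run:
```python
from h import *
q=np.load("jig.npy")
go(place([0,-.0075,.0328],q)[0],16.7)
```

```text
t 24.12 pos [ 0.5198 -0.0452  0.0424] yawY 16.63 F [ 1.  -0.3 -1.4] w 0.648
rotvec [ 0.03  0.02 -0.07] slide after rot [ 1.1 -0.2  9.6] slide now [ 1.1 -0.2  9.6]
```

Request:
{"op": "jog_arm", "data": {"increments": [{"slide":[0,0,3],"rotation":[0,0,0]},{"slide":[0,0,2],"rotation":[0,0,0]},{"slide":[0,0,2],"rotation":[0,0,0]},{"slide":[0,0,1],"rotation":[0,0,0]},{"slide":[0,0,0],"rotation":[0,0,0]}]}}

```text
time: 24.53
tool_pos: [0.5193, -0.0452, 0.0338]
tool_rot: [-0.0, 0.598, 0.802, -0.0]
contact_force: [-0.3, 0.0, -0.9]
gripper_width: 0.642
```

Request:
{"op": "jog_arm", "data": {"increments": [{"slide":[0,0,1],"rotation":[0,0,0]},{"slide":[0,0,0],"rotation":[0,0,0]},{"slide":[0,0,0],"rotation":[0,0,0]}]}}

```text
time: 24.78
tool_pos: [0.5195, -0.0453, 0.0331]
tool_rot: [0.0, 0.598, 0.802, -0.0]
contact_force: [0.2, -0.3, -0.9]
gripper_width: 0.644
```

Request:
{"op": "jog_arm", "data": {"increments": [{"slide":[0,0,1],"rotation":[0,0,0]},{"slide":[0,0,0.7],"rotation":[0,0,0]},{"slide":[0,0,0],"rotation":[0,0,0]}]}}

```text
time: 25.03
tool_pos: [0.5198, -0.0454, 0.0328]
tool_rot: [-0.0, 0.597, 0.802, -0.0]
contact_force: [-4.9, 0.6, 7.4]
gripper_width: 0.642
```

Request:
{"op": "jog_arm", "data": {"increments": [{"slide":[0,0,-0.5],"rotation":[0,0,0]},{"slide":[0,0,0],"rotation":[0,0,0]},{"slide":[0,0,0],"rotation":[0,0,0]},{"slide":[0,0,0],"rotation":[0,0,0]},{"slide":[0,0,-10],"rotation":[0,0,0]},{"slide":[0,0,-25],"rotation":[0,0,0]},{"slide":[0,0,-35],"rotation":[0,0,0]},{"slide":[0,0,-40],"rotation":[0,0,0]},{"slide":[0,0,-40],"rotation":[0,0,0]},{"slide":[0,0,0],"rotation":[0,0,0]}], "fingers": 0.85}}

```text
time: 25.87
tool_pos: [0.5245, -0.0463, 0.1928]
tool_rot: [0.008, 0.597, 0.802, 0.003]
contact_force: [1.4, -0.3, 1.8]
gripper_width: 0.849
```

Run:
```python
from h import *
q=np.load("jig.npy")
shot("wrist","l1"); cl=cal("l1")
im=cv2.imread("pics/l1.png")
for p in [(28,9,63),(-28,9,63),(28,-25,63),(-28,-25,63)]:
    u=proj(place(np.array(p)*1e-3,q),None,cl)[0]; cv2.circle(im,tuple(int(v) for v in u),3,(0,255,0),1)
cv2.imwrite("pics/l1o.png",im)
for y in (-.1075,): go(place([0,y,.13],q)[0],106.7)
```

```text
t 25.92 pos [ 0.523 -0.046  0.189] yawY 16.62 F [-0.3 -1.  -0.2] w 0.851
rotvec [  0.21   0.75 -90.08] slide after rot [  3.  -97.2  59. ] slide now [-96.8  -3.5  59.5]
```

View pics/l1o.png

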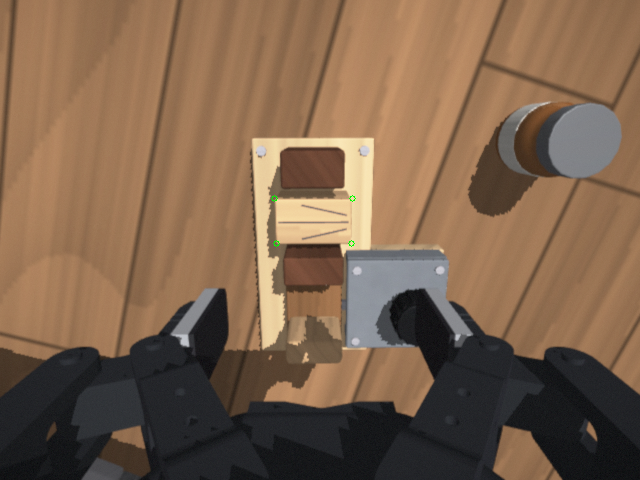

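Request:
{"op": "jog_arm", "data": {"increments": [{"slide":[0,0,0],"rotation":[0,0,-6.4]},{"slide":[0,0,0],"rotation":[0,0,-7]},{"slide":[0,0,0],"rotation":[0,0,-7]},{"slide":[0,0,0],"rotation":[0,0,-7]},{"slide":[0,0,0],"rotation":[0,0,-7]},{"slide":[0,0,0],"rotation":[0,0,-7]},{"slide":[0,0,0],"rotation":[0,0,-7]},{"slide":[0,0,0],"rotation":[0,0,-7]},{"slide":[0,0,0],"rotation":[0,0,-7]},{"slide":[0,0,0],"rotation":[0,0,-7]},{"slide":[0,0,0],"rotation":[0,0,-7]},{"slide":[0,0,0],"rotation":[0,0,-7]},{"slide":[0,0,0],"rotation":[0,0,-6.7]},{"slide":[0,-33,10],"rotation":[0,0,0]},{"slide":[0,-33,10],"rotation":[0,0,0]},{"slide":[0,-33,10],"rotation":[0,0,0]},{"slide":[0,0,0],"rotation":[0,0,0]}], "fingers": 0.6}}

```text
time: 27.33
tool_pos: [0.5471, -0.1438, 0.1487]
tool_rot: [-0.002, -0.143, 0.99, 0.0]
contact_force: [-1.6, 0.0, 0.6]
gripper_width: 0.601
```

Run:
```python
from h import *
q=np.load("jig.npy")
go(place([.001,-.11,.046],q)[0],106.7)
```

```text
t 27.33 pos [ 0.5471 -0.1438  0.1487] yawY 106.5 F [-1.6  0.   0.6] w 0.601
rotvec [ 0.05 -0.23 -0.2 ] slide after rot [ -3.    0.9 102.7] slide now [ -3.4   0.8 102.7]
```

Request:
{"op": "jog_arm", "data": {"increments": [{"slide":[-2,1,20],"rotation":[0,0,-0.2]},{"slide":[0,0,35],"rotation":[0,0,0]},{"slide":[0,0,25],"rotation":[0,0,0]},{"slide":[0,0,13],"rotation":[0,0,0]},{"slide":[0,0,8],"rotation":[0,0,0]},{"slide":[0,0,0],"rotation":[0,0,0]},{"slide":[0,0,0],"rotation":[0,0,0]}]}}

```text
time: 27.92
tool_pos: [0.5501, -0.1385, 0.0516]
tool_rot: [0.0, -0.147, 0.989, -0.0]
contact_force: [0.5, 0.0, 0.1]
gripper_width: 0.6
```

Request:
{"op": "jog_arm", "data": {"increments": [{"slide":[0,0,0],"rotation":[0,0,0]},{"slide":[0,0,0],"rotation":[0,0,0]},{"slide":[0,0,0],"rotation":[0,0,0]},{"slide":[0,0,0],"rotation":[0,0,0]},{"slide":[0,0,0],"rotation":[0,0,0]}], "fingers": 0}}

```text
time: 28.33
tool_pos: [0.5511, -0.1393, 0.0531]
tool_rot: [0.002, -0.147, 0.989, -0.001]
contact_force: [-0.3, -0.9, 6.3]
gripper_width: 0.219
```

Request:
{"op": "jog_arm", "data": {"increments": [{"slide":[0,2,0],"rotation":[0,0,0]},{"slide":[0,2,0],"rotation":[0,0,0]},{"slide":[0,2,0],"rotation":[0,0,0]},{"slide":[0,2,0],"rotation":[0,0,0]},{"slide":[0,2,0],"rotation":[0,0,0]},{"slide":[0,1.5,0],"rotation":[0,0,0]},{"slide":[0,1.5,0],"rotation":[0,0,0]},{"slide":[0,0,0],"rotation":[0,0,0]}]}}

```text
time: 29.0
tool_pos: [0.5474, -0.1271, 0.0531]
tool_rot: [0.002, -0.147, 0.989, -0.001]
contact_force: [-0.1, -2.8, 5.8]
gripper_width: 0.221
```

Request:
{"op": "jog_arm", "data": {"increments": [{"slide":[0,1,0],"rotation":[0,0,0]},{"slide":[0,1,0],"rotation":[0,0,0]},{"slide":[0,1,0],"rotation":[0,0,0]},{"slide":[0,1,0],"rotation":[0,0,0]},{"slide":[0,0,0],"rotation":[0,0,0]}]}}

```text
time: 29.42
tool_pos: [0.5471, -0.126, 0.0532]
tool_rot: [0.003, -0.147, 0.989, -0.004]
contact_force: [3.0, -12.6, 1.2]
gripper_width: 0.223
```

Request:
{"op": "jog_arm", "data": {"increments": [{"slide":[0,1,0],"rotation":[0,0,0]},{"slide":[0,1,0],"rotation":[0,0,0]},{"slide":[0,0,0],"rotation":[0,0,0]}]}}

```text
time: 29.67
tool_pos: [0.5471, -0.126, 0.0532]
tool_rot: [0.003, -0.147, 0.989, -0.006]
contact_force: [6.4, -20.0, -2.5]
gripper_width: 0.218
```

Request:
{"op": "jog_arm", "data": {"increments": [{"slide":[0,-3.5,0],"rotation":[0,0,0]},{"slide":[0,0,0],"rotation":[0,0,0]}]}}

```text
time: 29.83
tool_pos: [0.5471, -0.126, 0.0531]
tool_rot: [0.002, -0.147, 0.989, -0.002]
contact_force: [1.7, -6.4, 5.4]
gripper_width: 0.22
```

Request:
{"op": "jog_arm", "data": {"increments": [{"slide":[0,0,0],"rotation":[0,0,0]},{"slide":[0,0,0],"rotation":[0,0,0]},{"slide":[0,0,0],"rotation":[0,0,0]},{"slide":[0,0,-20],"rotation":[0,0,0]},{"slide":[0,0,-35],"rotation":[0,0,0]},{"slide":[0,0,-40],"rotation":[0,0,0]},{"slide":[0,20,-40],"rotation":[0,0,0]},{"slide":[0,30,0],"rotation":[0,0,0]},{"slide":[0,30,0],"rotation":[0,0,0]},{"slide":[0,0,0],"rotation":[0,0,0]}], "fingers": 0.55}}

```text
time: 30.67
tool_pos: [0.5209, -0.0445, 0.1834]
tool_rot: [0.0, -0.149, 0.989, 0.001]
contact_force: [0.3, -0.6, 0.2]
gripper_width: 0.552
```

Run:
```python
from h import *
q=np.load("jig.npy")
shot("wrist","m1"); cl=cal("m1")
im=cv2.imread("pics/m1.png"); 
u0=proj(place([0,-.02,.07],q),None,cl)[0].astype(int); print(u0)
x0=max(0,u0[0]-120); y0=max(0,u0[1]-80)
cv2.imwrite("pics/m1z.png",cv2.resize(im[y0:y0+180,x0:x0+240],None,fx=3.3,fy=3.3,interpolation=cv2.INTER_CUBIC)); print(x0,y0)
go([.5,-.05,.2],106.7)
shot("scene","m2"); im=cv2.imread("pics/m2.png"); cv2.imwrite("pics/m2z.png",cv2.resize(im[180:290,225:375],None,fx=5,fy=5,interpolation=cv2.INTER_CUBIC))
```

```text
[302 230]
182 150
t 30.72 pos [ 0.5212 -0.0462  0.1827] yawY 107.13 F [-0.4  0.4 -0.3] w 0.546
rotvec [ 0.05 -0.03  0.43] slide after rot [ 21.4   2.4 -17.3] slide now [ 21.4   2.6 -17.2]
```

View pics/m1z.png

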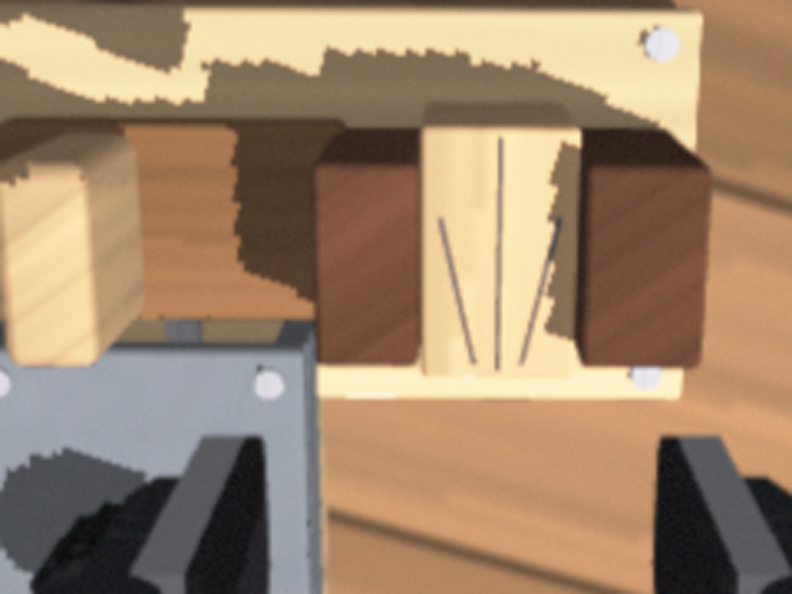

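View pics/m2z.png

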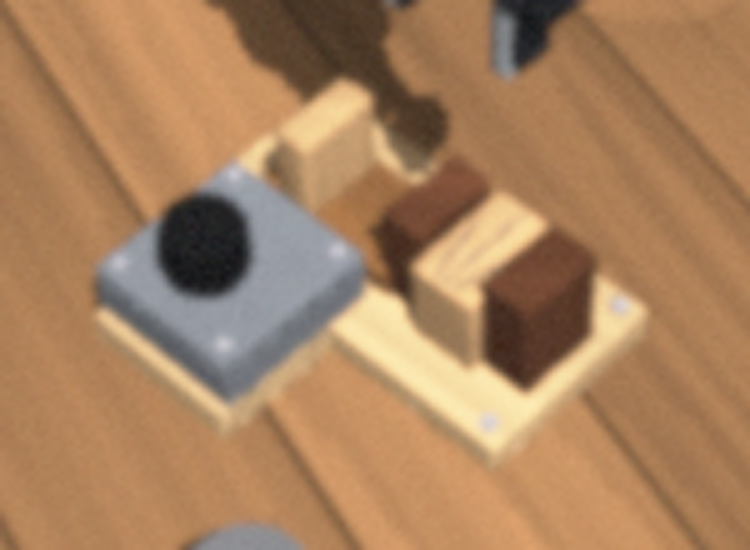

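Run:
```python
from h import *
q=np.load("jig.npy"); cl=cal("m1")
for n,z,w in [("blk",.063,(500,128)),("blk",.063,(500,375)),("fj",.075,(640,167)),("fj",.075,(640,363)),("sj",.075,(370,165)),("sj",.075,(370,362)),("sjface",.075,(420,260)),("fjface",.075,(583,260)),("bl",.063,(423,260))]:
    u=np.array([182+(w[0]+.5)/3.3-.5,150+(w[1]+.5)/3.3-.5]); print(n,((Rz(-q[2])@(back(u,z,None,cl)-[q[0],q[1],0]))*1e3).round(1))
f=shot("top","m3")
```

```text
blk [-28.5   0.8  63. ]
blk [26.2  1.8 63. ]
fj [-22.6  28.8  75. ]
fj [19.1 30.7 75. ]
sj [-22.5 -25.7  75. ]
sj [ 19.4 -26.1  75. ]
sjface [ -2.8 -15.6  75. ]
fjface [-3.1 18.  75. ]
bl [  0.1 -15.3  63. ]
```

View pics/m3.png

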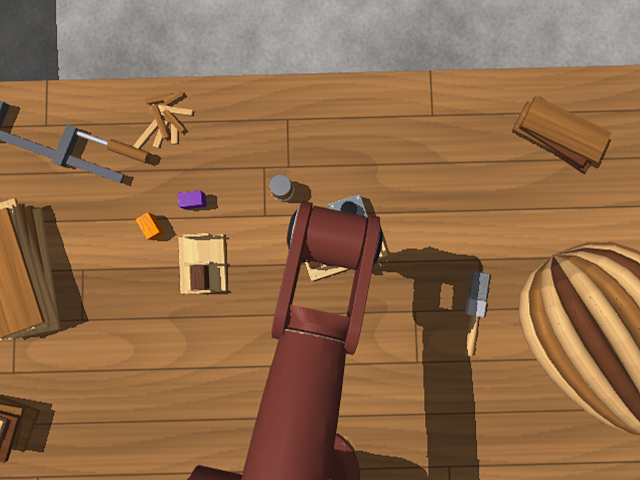

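```bash
python3 -c "
from plant import manip,state
print(manip.job_done()); print(state()['time'])"
```

```text
the job is handed in; nothing more can be done
None
the job is handed in; nothing more can be done
```

The pale block is clamped upright in the jig, and I handed the job in at about 31 s of the 72 s allowed.

**What I did**
- **Opening the jaw:** The catch was holding it on the first try: about 25 N of pull and only about 2 mm of movement. I turned the knob 65° clockwise, and the jaw then slid freely to its open stop.
- **Placing the block:** I lifted the pale block out of the rack by its 34 mm sides and set it on the bench. I took it again by its 56 mm ends and lowered it midway between the jaws until it touched the bed (about 7 N).
- **Closing the jaw:** I slid the jaw in by the fin until the push met about 20 N with no more movement, then let go and lifted clear.

**Last checks**
- **Clamping:** The wrist picture after release shows both jaws against the block, with a measured gap of about 33.6 mm for the 34 mm block. The jaw position works out at about 0.022, the snug reading. The block is centred along the jaws to about 0.5 mm.
- **Other things:** In the top view the dark block, jar and brush look unmoved. The contact force read about zero after I lifted clear.

**Small disagreements**
- Gripping the fin to close it shifted the jaw inward about 2 mm before I pushed. The block was already on the bed by then.
- The camera estimates of the jig's position differed by 2–4 mm. I used a middle value, and it held up when the block went in.

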